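# Lock the etch jars into the cart's rack

## Robot

A 6-joint arm with a two-finger parallel gripper is mounted at the origin on the work surface. World frame = base frame: x ahead of the robot, y to its left, z up, the work surface at z = 0. Lengths are in m, angles in rad, forces in N, time in s.
With the tool pointing down it reaches from about 0.4 to 0.825 m from the base axis. Payload 7 kg.
Tool frame: the origin (TCP) lies at the very end of the fingers, on their centre line; the grasp point (between the pads) lies 19 mm behind it (grip_depth is the distance from the TCP to the grasp point, in m); z points along the fingers, y is the direction in which the jaws open and shut (so a half turn about z gives the same grasp; the last joint's range is limited). The gripper opens to 88 mm and grips with 3 to 60 N. Pads are 19 mm wide; open, the fingers measure 130 mm over their backs; the gripper's body (78 mm by 193 mm) begins 47 mm behind the grasp point.
Start: joints at [1.463, 0.359, 0.012, 0, -1.224, -0.288], TCP at [0.26, 0.623, 0.227] pointing down, gripper open.
Joint ranges: [-3.07, 3.07], [-1.43, 2.12], [-1.02, 1.25], [-3.03, 1.67], [-3.05, -0], [-3.03, 3.03]. Speed limits (rad/s): [2.39, 2.39, 3.01, 3.14, 3.14, 3.14].

## Interface

Orientations are given as [roll, pitch, yaw] about the fixed x, y, z axes, in that order (R = Rz(yaw) Ry(pitch) Rx(roll)).
In Python, from station import get_state, grab_frame, get_calibration, job_done, grip_depth gives the robot as it stands. The module is installed in compiled form; this text tells all that it offers.
- The arm moves only by the shell command python3 -m crank 'ROWS' [FORCE]. ROWS is JSON, a list of rows, each an object with "turn": the turn, a rotation vector about the tool's x, y, z each as a share of 2 pi rad, from -1 to 1, a list of three; "slide": the shift along the tool's x, y, z each as a share of 0.5 m, from -1 to 1, a list of three; "fingers": the opening, from -1 (shut) to 1 (fully open). A call has 1 to 5 rows; each row is the pose to reach, as a shift and turn from the pose commanded when the call began, along the tool's axes at that moment, turning the shorter way round; what a row does not reach only later rows make up. A row lasts 1/12 s, in which the tool goes at most 41.7 mm and 7.16 degrees, less where a joint would pass 70% of its speed; a pose out of reach is approached as far as the arm can. A call with a number of a shift or a turn outside -1 to 1 is refused whole. A call with a gripper value outside its range is refused whole. The fingers move at their own pace and stop on an object; FORCE is the grip in N (left out, the last holds). Time passes only in rows, so rows that repeat a pose let the fingers close. It gives the time, the measured TCP pose, the force and the opening at its end, in the units of the state.
- get_state(): the state, without advancing time (a new reading comes with each control period).
- grab_frame(name): name is "scene" or "side" or "wrist"; returns the picture (384x512x3 uint8, red, green, blue); there is no depth.
- get_calibration(name): a dict with "K" (3x3 intrinsics, pixels), "pose" (4x4, takes a point from camera to world coordinates). Camera axes: x right, y up, looking along -z (the intrinsics and any distortion apply to the point x, -y, -z); pixel columns grow to the right and rows downward; lengths in m; the calibration is good to about 2 mm. A picture is of the moment at which its call begins: read the wrist's pose just before it. get_calibration takes no time and is no camera call; for the wrist camera it gives the pose at the moment of the call.
- job_done(): hands the job in, once; it reports no verdict.
The state is a dict: "t": time; "q": joint angles; "qd": joint speeds; "joint_efforts": joint torques, N m; "eef_pos": TCP position; "ee_rot": TCP orientation; "force": force on the tool from outside, world axes, zero at the start; "moment": the same for the moment, N m; "width": finger opening in m.
Only numpy, scipy, OpenCV 4.12 (cv2) and the standard library are available. Lean on these libraries where they do the work, as an engineer would, in place of code of your own. Each camera call takes 0.05 s, during which the arm holds its last target.

## Task

Make the litho cart ready to roll: pull the rack's bolt knob fully out, swing the keeper bar all the way open, and stand every amber jar upright in a bore of the rack, fully down. Then swing the keeper fully shut over them and, last, push the bolt knob fully home. Leave the other things on the cart where they are.

Things in the scene. Friction and masses are not known exactly. Their poses are not given: they have to be found in the camera images.
- jar0: amber glass jar with white screw cap, upright cylinder 36 mm in diameter over its full height, 52 mm tall, about 80 g, thick-bottomed, loose; one of three to five identical ones (None if absent); origin at the centre of its underside, z along its axis
- jar1: amber glass jar with white screw cap, upright cylinder 36 mm in diameter over its full height, 52 mm tall, about 80 g, thick-bottomed, loose; one of three to five identical ones (None if absent); origin at the centre of its underside, z along its axis
- jar2: amber glass jar with white screw cap, upright cylinder 36 mm in diameter over its full height, 52 mm tall, about 80 g, thick-bottomed, loose; one of three to five identical ones (None if absent); origin at the centre of its underside, z along its axis
- jar3: amber glass jar with white screw cap, upright cylinder 36 mm in diameter over its full height, 52 mm tall, about 80 g, thick-bottomed, loose; one of three to five identical ones (None if absent); origin at the centre of its underside, z along its axis
- jar4: amber glass jar with white screw cap, upright cylinder 36 mm in diameter over its full height, 52 mm tall, about 80 g, thick-bottomed, loose; one of three to five identical ones (None if absent); origin at the centre of its underside, z along its axis
- rack: fixed wooden jar rack, 70 mm (x) by 312 mm (y), top face 26 mm high, with five bores in a row along its y; origin at the centre of its underside, z up. At its -y end a round hinge post (38 mm wide, 68 mm high), at its +y end an aluminium latch housing (50 x 22 mm, top 94 mm high); the keeper bar swings horizontally above the row from the hinge post. It stands at a changing place and yaw
- bore0 (a point): centre of the floor of bore 0: 40 mm in diameter, 16 mm deep, floor 10 mm above the table, mouth 26 mm above it; rack position y = -92 mm, x = 0 (a seated jar's origin coincides with this point, its cap then ends 62 mm above the table)
- bore1 (a point): centre of the floor of bore 1: 40 mm in diameter, 16 mm deep, floor 10 mm above the table, mouth 26 mm above it; rack position y = -46 mm, x = 0 (a seated jar's origin coincides with this point, its cap then ends 62 mm above the table)
- bore2 (a point): centre of the floor of bore 2: 40 mm in diameter, 16 mm deep, floor 10 mm above the table, mouth 26 mm above it; rack position y = 0 mm, x = 0 (a seated jar's origin coincides with this point, its cap then ends 62 mm above the table)
- bore3 (a point): centre of the floor of bore 3: 40 mm in diameter, 16 mm deep, floor 10 mm above the table, mouth 26 mm above it; rack position y = 46 mm, x = 0 (a seated jar's origin coincides with this point, its cap then ends 62 mm above the table)
- bore4 (a point): centre of the floor of bore 4: 40 mm in diameter, 16 mm deep, floor 10 mm above the table, mouth 26 mm above it; rack position y = 92 mm, x = 0 (a seated jar's origin coincides with this point, its cap then ends 62 mm above the table)
- keeper (a joint): angle of the keeper bar (16 mm wide, 8 thick, underside 68 mm above the table, 254 mm long from its hinge): 0 = shut, over the row along the rack's +y; grows to 1.4 rad as it swings clockwise seen from above, free end towards the rack's +x. Click detents draw it to either end (up to 0.3 N m within 0.3 rad); stays where left between. The bolt blocks it while home
- keeper_hinge (a point): point on the keeper's vertical hinge axis, at rack x = 0, y = -134 mm, 68 mm above the table
- keeper_peg (a point): centre of the upright black grip peg on the keeper bar, 16 mm in diameter, 30 mm tall (76 to 106 mm above the table), 130 mm from the hinge axis along the bar
- bolt (a joint): travel of the slide bolt in m: 0 = pushed home (its tongue blocks the keeper), 0.030 = pulled fully out, along the rack's +y. Click detents at both ends (about 5 N to leave one), light friction between, stays where left
- bolt_knob (a point): centre of the bolt's black round pull knob, a disc 28 mm in diameter and 18 mm thick whose axis is the rack's y, 72 mm above the table; free space of 33 mm between knob and latch housing when home (square 9 mm stem between them). At rack x = 14.5 mm, y = 187 mm when home
- squat_tin: bystander: round brass tin, 48 mm in diameter, 45 mm high; origin under its middle
- ink_knife: bystander: ink knife (spatula) 240 mm long, lying; origin under its middle
- crayon_box: bystander: open cardboard crayon box 70 x 110 x 24 mm; origin under its middle
- ink_can: bystander: steel can 80 mm in diameter, 75 mm high; origin under its middle
- water_bowl: bystander: white bowl 130 mm wide, 50 mm high; origin under its middle
- brush: bystander: brush 190 mm long, lying; origin under its middle
Things that resemble listed ones, but are neither listed nor needed, are in the scene too. What is shaped like the jar2 but pink is not meant. Leave any green look-alike of the jar1 alone.

How it is judged:
By the outcome, as a careful person would: the job done as asked, in the order asked, and still so for the second after the job is handed in, with the robot touching nothing.
Of jar0, jar1, jar2, jar3, jar4 only 3 to 5 are there at a start; the rules pass over those that are not, and their reading is None.
At some moment in a run one of jar0, jar1, jar2, jar3, jar4 may be knocked a few centimetres aside while the robot is not near it.
It also fails if it takes over 210 s, if anything falls off the work surface, if the arm or the gripper's body presses on something with over 40 N, if the wrist force passes 120 N, or if a joint passes its speed limit or range.

## Working session

There is one attempt and no reset: what is moved stays moved. The work goes in short steps, Python scripts to look and compute and a shell command to move; the robot and the scene stay as the last step left them, time stands still between calls to the robot, and variables do not carry over. Pictures are saved under pics/ and viewed, and the job is handed in when it is done.

```bash
ls; mkdir -p pics
python3 - <<'E'
from station import *
import cv2
print(get_state(), grip_depth)
for n in ["scene","side","wrist"]:
    c=get_calibration(n); print(n,{k:(v.tolist() if hasattr(v,'tolist') else v) for k,v in c.items()})
    cv2.imwrite(f"pics/{n}0.png",grab_frame(n)[:,:,::-1])
E
```

```text
pics
{'t': 0.0, 'q': array([ 1.46309418e+00,  3.59401190e-01,  1.10240640e-02, -3.57549211e-04,
       -1.22408483e+00, -2.88115003e-01]), 'qd': array([ 0.00042441,  0.0004895 ,  0.00023687,  0.00029601, -0.00086769,
       -0.00024504]), 'joint_efforts': array([-7.50570180e-04, -5.82735193e+01,  2.93040454e+01,  6.99710503e+00,
        6.87916239e-03, -1.84010605e-04]), 'eef_pos': array([0.26007743, 0.62233773, 0.22559696]), 'ee_rot': array([ 3.13990017e+00, -1.51068420e-04, -3.95938804e-01]), 'force': array([0.40034002, 0.10625297, 0.33754605]), 'moment': array([-0.02269618, -0.05430234, -0.02882185]), 'width': 0.08782431430700377} 0.0188
scene {'K': [[406.9034777291104, 0.0, 252.84697722836478], [0.0, 406.9034777291104, 193.15587080574466], [0.0, 0.0, 1.0]], 'pose': [[0.40309573008891264, -0.5737321098335839, 0.7129833788595572, 1.4862973782736248], [0.9149895325129814, 0.2676030311470839, -0.3019648541015471, -0.3404686623381759], [-0.01754958050103633, 0.7740930718374872, 0.6328285141785572, 0.8695620654941811], [0.0, 0.0, 0.0, 1.0]]}
side {'K': [[373.8899351063897, 0.0, 254.88400815206515], [0.0, 373.8899351063897, 194.44571560660341], [0.0, 0.0, 1.0]], 'pose': [[0.6903539139017161, 0.46652957724802735, -0.5529571657130042, 0.06670910114320414], [-0.7232666199130836, 0.4632498045066768, -0.5121376915869684, -0.4635508068458321], [0.017229918168266377, 0.753491720045617, 0.6572315860810496, 0.7065616297135804], [0.0, 0.0, 0.0, 1.0]]}
wrist {'K': [[272.906931014239, 0.0, 254.64832393179134], [0.0, 272.906931014239, 183.5049447465579], [0.0, 0.0, 1.0]], 'pose': [[-0.3839471578263797, 0.881161922249478, 0.2759315979996679, 0.3355629862165098], [-0.9233538460653431, -0.3668880230505684, -0.11318504096559823, 0.5912347489585976], [0.0015016502201499141, -0.2982395770511532, 0.9544898636061913, 0.38480884877758886], [0.0, 0.0, 0.0, 1.0]]}
```

View pics/scene0.png

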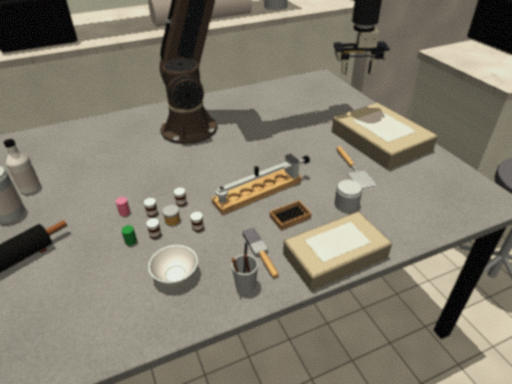

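View pics/side0.png

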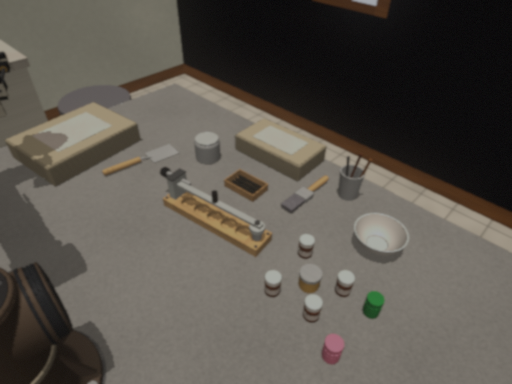

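View pics/wrist0.png

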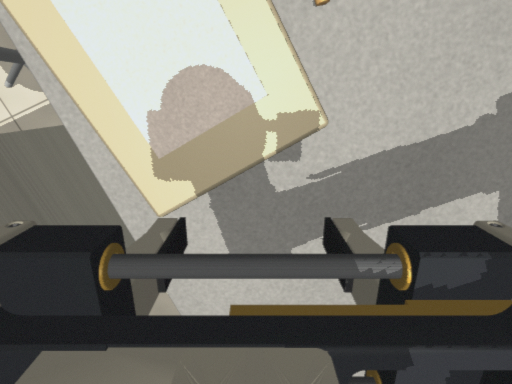

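The scene view shows small white-capped jars at about (151,206), (180,196), (197,220) and (153,228). A brass tin sits among them at (171,214), pink is at (122,206) and green at (129,235). I'll enlarge to confirm.

```bash
cat > h.py <<'E'
import numpy as np, cv2
from station import *
def ray(n,u,v,cal=None):
    c=cal or get_calibration(n); K=np.array(c["K"]);P=np.array(c["pose"])
    d=P[:3,:3]@np.array([(u-K[0,2])/K[0,0],-(v-K[1,2])/K[1,1],-1]); return P[:3,3],d
def px2w(n,u,v,z,cal=None):
    o,d=ray(n,u,v,cal); return o+d*(z-o[2])/d[2]
def w2px(n,p,cal=None):
    c=cal or get_calibration(n); K=np.array(c["K"]);P=np.array(c["pose"])
    q=P[:3,:3].T@(np.array(p)-P[:3,3]); return np.array([K[0,0]*q[0]/-q[2]+K[0,2],K[1,1]*-q[1]/-q[2]+K[1,2]])
def tri(a,b):
    A=np.zeros((3,3));B=np.zeros(3)
    for o,d in (a,b):
        d=d/np.linalg.norm(d);M=np.eye(3)-np.outer(d,d);A+=M;B+=M@o
    return np.linalg.solve(A,B)
def crop(f,x0,y0,x1,y1,s,out):
    im=cv2.imread(f)[y0:y1,x0:x1]; cv2.imwrite(out,cv2.resize(im,None,fx=s,fy=s,interpolation=cv2.INTER_CUBIC))
E
python3 - <<'E'
from h import *
crop("pics/scene0.png",100,140,320,290,3.5,"pics/sc0c.png")
crop("pics/side0.png",150,150,410,370,3,"pics/si0c.png")
E
```

```text
(no output)
```

View pics/sc0c.png

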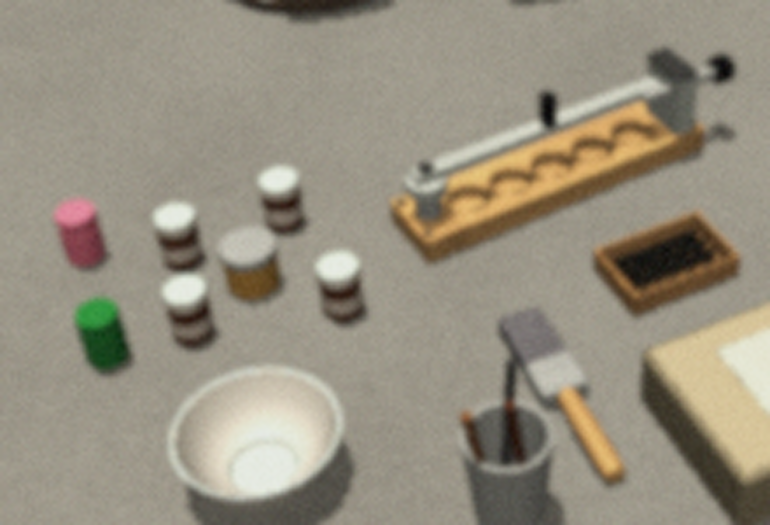

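View pics/si0c.png

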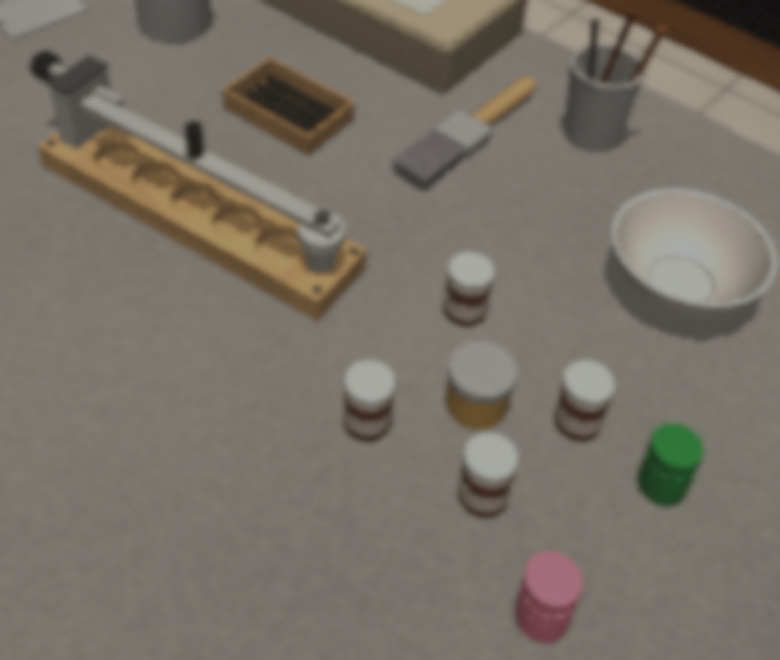

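The crops show exactly four amber jars with white caps. They surround the grey-lidded brass tin. The pink and green look-alikes are clearly different. Now measuring.

Run:
```python
from h import *
S=lambda x,y:((x+.5)/3.5+100-.5,(y+.5)/3.5+140-.5)
D=lambda x,y:((x+.5)/3+150-.5,(y+.5)/3+150-.5)
sc=dict(A=(176,214),B=(280,179),C=(338,266),Dd=(186,290),tin=(248,247),pink=(77,214))
si=dict(A=(490,457),B=(370,382),C=(471,271),Dd=(588,385),tin=(482,370),pink=(552,580))
for k in sc:
    z=.045 if k=='tin' else .052
    print(k,px2w("scene",*S(*sc[k]),z).round(4),px2w("side",*D(*si[k]),z).round(4),tri(ray("scene",*S(*sc[k])),ray("side",*D(*si[k]))).round(4))
for k,a,b,z in [("knob",(720,68),(45,66),.072),("pegtop",(548,96),(195,126),.106),("hinge",(425,168),(322,216),.08)]:
    print(k,px2w("scene",*S(*a),z).round(4),px2w("side",*D(*b),z).round(4),tri(ray("scene",*S(*a)),ray("side",*D(*b))).round(4))
# rack base corners top z=.026: scene near-left corner, and others
for k,n,f,p in [("c1 sc -y+x","scene",S,(432,248)),("c2 -y-x","scene",S,(395,200)),("si c1","side",D,(364,254)),("si c2","side",D,(317,300)),("si c3 +y-x","side",D,(42,148)),("sc c4 +y+x","scene",S,(700,140))]:
    print(k,px2w(n,*f(*p),.026).round(4))
```

```text
A [ 0.4636 -0.2572  0.052 ] [ 0.4619 -0.2634  0.052 ] [ 0.4629 -0.2599  0.0505]
B [ 0.4547 -0.1588  0.052 ] [ 0.4513 -0.1654  0.052 ] [ 0.453  -0.1611  0.0494]
C [ 0.5907 -0.1464  0.052 ] [ 0.5855 -0.1519  0.052 ] [ 0.5884 -0.1479  0.0488]
Dd [ 0.5655 -0.2716  0.052 ] [ 0.5578 -0.2779  0.052 ] [ 0.5613 -0.2739  0.0475]
tin [ 0.5262 -0.2089  0.045 ] [ 0.5202 -0.2133  0.045 ] [ 0.5228 -0.2101  0.0414]
pink [ 0.426 -0.338  0.052] [ 0.4191 -0.3429  0.052 ] [ 0.4213 -0.3401  0.0479]
knob [0.4946 0.2784 0.072 ] [0.4944 0.2735 0.072 ] [0.4954 0.2769 0.0713]
pegtop [0.5093 0.0871 0.106 ] [0.5098 0.0818 0.106 ] [0.5108 0.085  0.1056]
hinge [ 0.5298 -0.0428  0.08  ] [ 0.5269 -0.0461  0.08  ] [ 0.5285 -0.0434  0.0782]
c1 sc -y+x [ 0.5748 -0.0566  0.026 ]
c2 -y-x [ 0.4975 -0.0643  0.026 ]
si c1 [ 0.5589 -0.065   0.026 ]
si c2 [ 0.4961 -0.0714  0.026 ]
si c3 +y-x [0.4512 0.2295 0.026 ]
sc c4 +y+x [0.5367 0.2357 0.026 ]
```

```bash
cat >> h.py <<'E'
from scipy.spatial.transform import Rotation as Rn
def go(x,y,z,yaw=-1.424,pr=True):
    s=get_state(); R0=Rn.from_euler('xyz',s['ee_rot']); R1=Rn.from_euler('xyz',[np.pi,0,yaw])
    d=R0.inv().apply(np.array([x,y,z])-s['eef_pos']); t=(R0.inv()*R1).as_rotvec()
    print("slide",(d/.5).round(4).tolist(),"turn",(t/2/np.pi).round(4).tolist(),"rows",round(max(np.linalg.norm(d)/.0417,np.linalg.norm(np.degrees(t))/7.16),1),"at",s['eef_pos'].round(4),s['ee_rot'].round(3),"F",s['force'].round(1),"w",round(s['width'],4),"t",round(s['t'],2))
YAW=.147; O=np.array([.509,.089])
def rk(x,y,yaw=None,o=None):
    yaw=YAW if yaw is None else yaw; o=O if o is None else o
    return o+np.array([np.cos(yaw)*x-np.sin(yaw)*y,np.sin(yaw)*x+np.cos(yaw)*y])
E
python3 -c "
from h import *
go(.495,.300,.30)
print(w2px('scene',[.7,0,0]),px2w('scene',245,292,0))"
```

```text
slide [0.6821, 0.4141, -0.1477] turn [0.0002, -0.0001, 0.1636] rows 9.7 at [0.2601 0.6225 0.2259] [ 3.14  -0.    -0.396] F [-0.   0.5  0.9] w 0.0877 t 0.15
[256.14341279 237.03666452] [ 0.87016938 -0.10804945  0.        ]
```

```bash
python3 -m crank '[{"slide":[0.34,0.2,-0.148],"turn":[0,0,0.08],"fingers":1},{"slide":[0.34,0.2,-0.148],"turn":[0,0,0.08],"fingers":1},{"slide":[0.34,0.2,-0.148],"turn":[0,0,0.08],"fingers":1},{"slide":[0.34,0.2,-0.148],"turn":[0,0,0.08],"fingers":1},{"slide":[0.34,0.2,-0.148],"turn":[0,0,0.08],"fingers":1}]'; python3 -c "
from h import *
go(.495,.300,.30)"
```

```text
t: 0.57
eef_pos: [0.3778, 0.465, 0.3002]
ee_rot: [3.141, -0.0, -0.906]
force: [0.9, 0.4, -0.0]
width: 0.0875
slide [0.4043, 0.019, 0.0005] turn [0.0001, -0.0, 0.0824] rows 4.9 at [0.3778 0.465  0.3002] [ 3.141 -0.    -0.906] F [ 0.9  0.4 -0. ] w 0.0875 t 0.57
```

```bash
python3 -m crank '[{"slide":[0.404,0.019,0],"turn":[0,0,0.0824],"fingers":1},{"slide":[0.404,0.019,0],"turn":[0,0,0.0824],"fingers":1},{"slide":[0.404,0.019,0],"turn":[0,0,0.0824],"fingers":1},{"slide":[0.404,0.019,0],"turn":[0,0,0.0824],"fingers":1},{"slide":[0.404,0.019,0],"turn":[0,0,0.0824],"fingers":1}]'; python3 -m crank '[{"slide":[0,0,0],"turn":[0,0,0],"fingers":1},{"slide":[0,0,0],"turn":[0,0,0],"fingers":1}]'; python3 -c "
from h import *
go(.495,.285,.30)
c=get_calibration('wrist');import pickle;pickle.dump(c,open('w1.pkl','wb'))
cv2.imwrite('pics/w1.png',grab_frame('wrist')[:,:,::-1])
crop('pics/w1.png',0,0,512,384,1.5,'pics/w1b.png')
print(c['pose'].round(3))
O=[.509,.089]
for n,p in dict(knob=[*rk(.0145,.187),.086],peg=[*rk(0,-.004),.106],b0=[*rk(0,-.092),.026],b4=[*rk(0,.092),.026]).items(): print(n,w2px('wrist',p,c).round(0))
"
```

```text
t: 0.98
eef_pos: [0.4965, 0.3004, 0.2999]
ee_rot: [3.142, 0.0, -1.424]
force: [-0.6, -0.4, -0.2]
width: 0.0876
t: 1.15
eef_pos: [0.4965, 0.3009, 0.2996]
ee_rot: [3.141, -0.0, -1.419]
force: [-0.8, 0.7, -0.4]
width: 0.0875
slide [0.031, 0.0078, -0.0009] turn [0.0001, -0.0, 0.0007] rows 0.4 at [0.4965 0.3009 0.2996] [ 3.141 -0.    -1.419] F [-0.8  0.7 -0.4] w 0.0875 t 1.15
[[-0.988  0.146  0.045  0.509]
 [-0.153 -0.943 -0.295  0.221]
 [-0.    -0.298  0.954  0.459]
 [ 0.     0.     0.     1.   ]]
knob [258. 142.]
peg [273. -31.]
b0 [271. -85.]
b4 [268.  71.]
```

View pics/w1b.png

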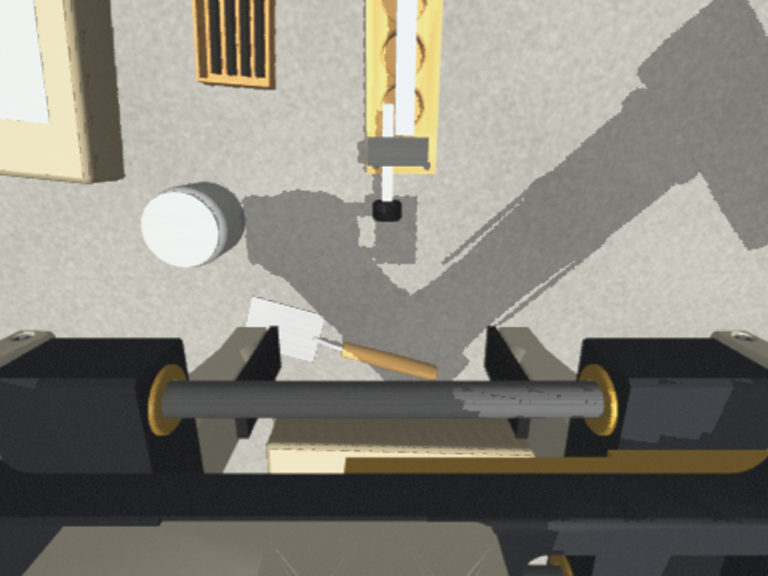

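```bash
python3 -c "
from h import *
import pickle;c=pickle.load(open('w1.pkl','rb'))
print(px2w('wrist',123,150,.075,c)[:2],px2w('wrist',257.5,139.5,.082,c)[:2],'want',rk(.0145,.187))
k=rk(.0145,.187)
go(*k,.12); go(*k,.053)"
```

```text
[0.68313042 0.31841461] [0.49711448 0.27365141] want [0.49595351 0.27610703]
slide [0.0512, 0.0077, 0.3591] turn [0.0001, -0.0, 0.001] rows 4.3 at [0.4959 0.302  0.2995] [ 3.141 -0.    -1.418] F [ 0.3  0.3 -0.8] w 0.0877 t 1.2
slide [0.0512, 0.0076, 0.4931] turn [0.0001, -0.0, 0.001] rows 5.9 at [0.4959 0.302  0.2995] [ 3.141 -0.    -1.418] F [ 0.3  0.3 -0.8] w 0.0877 t 1.2
```

```bash
python3 -m crank '[{"slide":[0.052,0.005,0.36],"turn":[0,0,0.001],"fingers":1},{"slide":[0.052,0.005,0.36],"turn":[0,0,0.001],"fingers":1},{"slide":[0.052,0.005,0.36],"turn":[0,0,0.001],"fingers":1},{"slide":[0.052,0.005,0.36],"turn":[0,0,0.001],"fingers":1},{"slide":[0.052,0.005,0.36],"turn":[0,0,0.001],"fingers":1}]'; python3 -c "
from h import *
c=get_calibration('wrist')
cv2.imwrite('pics/w2.png',grab_frame('wrist')[:,:,::-1])
crop('pics/w2.png',0,0,512,384,1.5,'pics/w2b.png')
k=rk(.0145,.187);go(*k,.053)"
```

```text
t: 1.62
eef_pos: [0.4936, 0.275, 0.114]
ee_rot: [3.135, -0.004, -1.422]
force: [-0.9, -0.7, -0.5]
width: 0.0876
slide [-0.0028, -0.0067, 0.12] turn [0.0014, -0.0008, 0.0003] rows 1.4 at [0.4933 0.2746 0.113 ] [ 3.133 -0.005 -1.422] F [-1.1 -1.3 -2.4] w 0.0878 t 1.67
```

View pics/w2b.png

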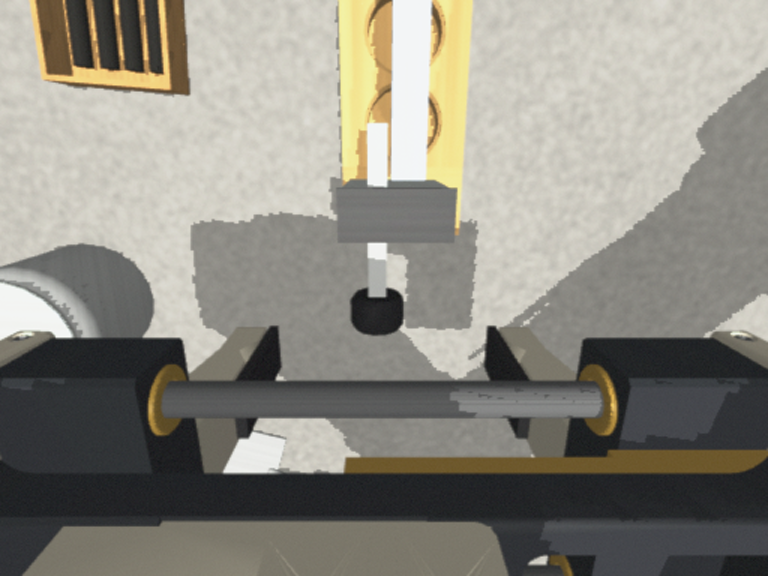

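Knob at (377,310) sits centred between the fingers. Descending and gripping.

```bash
python3 -m crank '[{"slide":[-0.002,-0.005,0.06],"turn":[0,0,0],"fingers":1},{"slide":[-0.002,-0.005,0.12],"turn":[0,0,0],"fingers":1},{"slide":[-0.002,-0.005,0.12],"turn":[0,0,0],"fingers":1},{"slide":[-0.002,-0.005,0.12],"turn":[0,0,0],"fingers":-0.5},{"slide":[-0.002,-0.005,0.12],"turn":[0,0,0],"fingers":-0.5}]' 40;  python3 -m crank '[{"slide":[0,0,0],"turn":[0,0,0],"fingers":-0.5},{"slide":[0,0,0],"turn":[0,0,0],"fingers":-0.5},{"slide":[0,0,0],"turn":[0,0,0],"fingers":-0.5},{"slide":[0,0,0],"turn":[0,0,0],"fingers":-0.5},{"slide":[0,0,0],"turn":[0,0,0],"fingers":-0.5}]'
python3 -c "
from h import *
cv2.imwrite('pics/w3.png',grab_frame('wrist')[:,:,::-1])
crop('pics/w3.png',0,0,512,384,1.5,'pics/w3b.png')
k=rk(.0145,.217);go(*k,.053)"
```

```text
t: 2.08
eef_pos: [0.5002, 0.2795, 0.0616]
ee_rot: [-3.14, 0.001, -1.421]
force: [-0.8, 0.1, 0.6]
width: 0.0793
t: 2.5
eef_pos: [0.4997, 0.2782, 0.0604]
ee_rot: [-3.141, 0.001, -1.423]
force: [-0.2, 0.2, 0.1]
width: 0.046
slide [-0.0572, 0.0077, 0.0144] turn [-0.0001, 0.0001, 0.0002] rows 0.7 at [0.4996 0.2781 0.0602] [-3.141  0.    -1.423] F [-0.2 -0.1  0.1] w 0.0427 t 2.55
```

View pics/w3b.png

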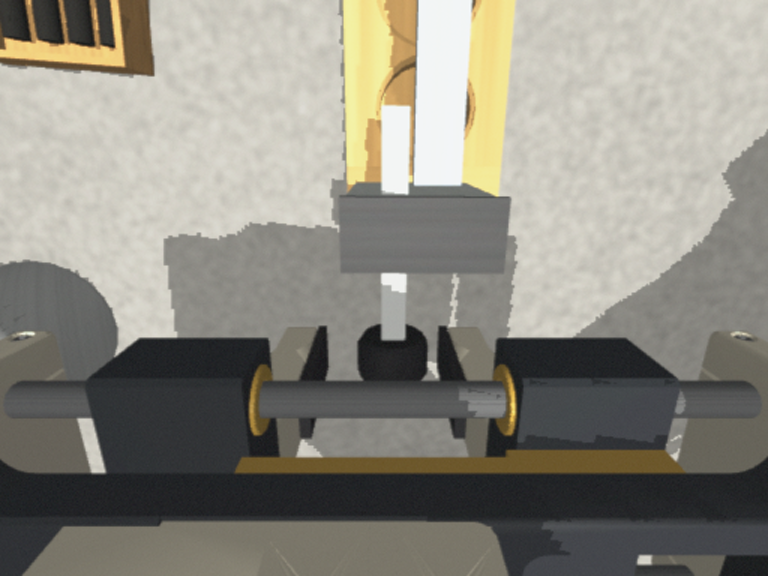

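```bash
python3 -m crank '[{"slide":[0.002,0.008,0.014],"turn":[0,0,0],"fingers":0},{"slide":[0.002,0.008,0.014],"turn":[0,0,0],"fingers":-0.8},{"slide":[0.002,0.008,0.014],"turn":[0,0,0],"fingers":-0.8},{"slide":[0.002,0.008,0.014],"turn":[0,0,0],"fingers":-0.8},{"slide":[0.002,0.008,0.014],"turn":[0,0,0],"fingers":-0.8}]' 40;  python3 -m crank '[{"slide":[0,0,0],"turn":[0,0,0],"fingers":-0.8},{"slide":[0,0,0],"turn":[0,0,0],"fingers":-0.8},{"slide":[0,0,0],"turn":[0,0,0],"fingers":-0.8}]'
python3 -c "
from h import *
k=rk(.0145,.217);go(*k,.053)"
```

```text
t: 2.97
eef_pos: [0.496, 0.2764, 0.0526]
ee_rot: [-3.141, -0.0, -1.422]
force: [2.9, -0.1, -2.5]
width: 0.0261
t: 3.22
eef_pos: [0.4959, 0.2765, 0.0526]
ee_rot: [-3.141, -0.0, -1.423]
force: [4.1, -1.0, -5.0]
width: 0.0268
slide [-0.0593, -0.0001, -0.0008] turn [-0.0, -0.0, 0.0002] rows 0.7 at [0.4959 0.2765 0.0526] [-3.141 -0.    -1.423] F [ 4.1 -1.  -5. ] w 0.0268 t 3.22
```

```bash
python3 -m crank '[{"slide":[-0.02,0,0],"turn":[0,0,0],"fingers":-0.8},{"slide":[-0.04,0,0],"turn":[0,0,0],"fingers":-0.8},{"slide":[-0.06,0,0],"turn":[0,0,0],"fingers":-0.8},{"slide":[-0.068,0,0],"turn":[0,0,0],"fingers":-0.8},{"slide":[-0.068,0,0],"turn":[0,0,0],"fingers":-0.8}]' 50;  python3 -m crank '[{"slide":[0,0,0],"turn":[0,0,0],"fingers":-0.8},{"slide":[0,0,0],"turn":[0,0,0],"fingers":-0.8},{"slide":[0,0,0],"turn":[0,0,0],"fingers":-0.8}]'
python3 -c "
from h import *
k=rk(.0145,.217);go(*k,.053)"
```

```text
t: 3.63
eef_pos: [0.4914, 0.3063, 0.0525]
ee_rot: [3.14, -0.007, -1.422]
force: [13.3, -17.8, -0.2]
width: 0.0262
t: 3.88
eef_pos: [0.4914, 0.3063, 0.0526]
ee_rot: [3.14, -0.005, -1.423]
force: [12.6, -15.2, -2.0]
width: 0.0265
slide [0.0011, -0.0002, -0.0009] turn [0.0002, -0.0008, 0.0001] rows 0.0 at [0.4914 0.3063 0.0526] [ 3.14  -0.005 -1.423] F [ 12.6 -15.2  -2. ] w 0.0265 t 3.88
```

```bash
python3 -m crank '[{"slide":[0.005,0,0],"turn":[0,0,0],"fingers":0.3},{"slide":[0.005,0,0],"turn":[0,0,0],"fingers":0.3},{"slide":[0.005,0,0],"turn":[0,0,0],"fingers":0.3},{"slide":[0.005,0,0],"turn":[0,0,0],"fingers":0.3},{"slide":[0.005,0,0],"turn":[0,0,0],"fingers":0.3}]' 30;  python3 -m crank '[{"slide":[0.005,0,-0.08],"turn":[0,0,0],"fingers":0.3},{"slide":[0.005,0,-0.16],"turn":[0,0,0],"fingers":0.3},{"slide":[0.005,0,-0.3],"turn":[0,0,0],"fingers":0.3},{"slide":[0.005,0,-0.3],"turn":[0,0,0],"fingers":0.3},{"slide":[0.005,0,-0.3],"turn":[0,0,0],"fingers":0.3}]'
python3 -c "
from h import *
c=get_calibration('wrist');import pickle;pickle.dump(c,open('w4.pkl','wb'))
cv2.imwrite('pics/w4.png',grab_frame('wrist')[:,:,::-1])
crop('pics/w4.png',0,0,512,384,1.5,'pics/w4b.png')
print(c['pose'][:3,3].round(4))
for k in [(0,.187-.03),(-.025,.134),(.025,.134),(0,.092),(0,.046),(0,0)]: print(k,(w2px('wrist',[*rk(*k),.026],c)*1.5).round(0))
print((w2px('wrist',[*rk(.0145,.217),.086],c)*1.5).round())
k=rk(0,.0);go(*k,.2)"
```

```text
t: 4.3
eef_pos: [0.4909, 0.3082, 0.053]
ee_rot: [-3.141, 0.0, -1.422]
force: [0.6, -0.0, -0.5]
width: 0.0533
t: 4.72
eef_pos: [0.4939, 0.3077, 0.2103]
ee_rot: [-3.132, 0.006, -1.421]
force: [0.7, 0.1, 1.4]
width: 0.0574
[0.5052 0.2262 0.3689]
(0, 0.157) [406. 171.]
(-0.025, 0.134) [438. 142.]
(0.025, 0.134) [375. 141.]
(0, 0.092) [408.  84.]
(0, 0.046) [410.  15.]
(0, 0) [411. -61.]
[388. 262.]
slide [0.436, 0.0326, 0.0117] turn [-0.0009, 0.0008, 0.0004] rows 5.2 at [0.4926 0.307  0.207 ] [-3.136  0.005 -1.422] F [-0.5  0.2 -0.2] w 0.0567 t 4.77
```

View pics/w4b.png

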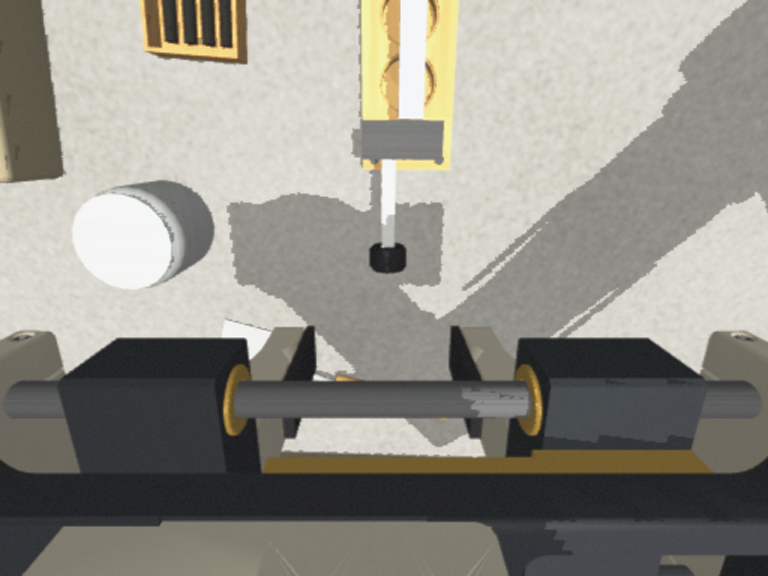

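The bolt is out: the knob is at (388,258), the stem is long, and the tongue is no longer showing. Next, the peg.

```bash
python3 -m crank '[{"slide":[0.4,0.032,0.01],"turn":[0,0,0],"fingers":0},{"slide":[0.4,0.032,0.01],"turn":[0,0,0],"fingers":0},{"slide":[0.4,0.032,0.01],"turn":[0,0,0],"fingers":0},{"slide":[0.4,0.032,0.01],"turn":[0,0,0],"fingers":0},{"slide":[0.4,0.032,0.01],"turn":[0,0,0],"fingers":0}]';  python3 -m crank '[{"slide":[0,0,0],"turn":[0,0,0],"fingers":0},{"slide":[0,0,0],"turn":[0,0,0],"fingers":0},{"slide":[0,0,0],"turn":[0,0,0],"fingers":0}]'
python3 -c "
from h import *
c=get_calibration('wrist');import pickle;pickle.dump(c,open('w5.pkl','wb'))
cv2.imwrite('pics/w5.png',grab_frame('wrist')[:,:,::-1])
crop('pics/w5.png',0,0,512,384,1.5,'pics/w5b.png')
for k in [(.035,-.156,.026),(-.035,-.156,.026),(0,-.092,.026),(0,-.046,.026),(0,0,.026),(0,-.004,.106),(0,-.134,.076)]: print(k,(w2px('wrist',[*rk(*k[:2]),k[2]],c)*1.5).round(0))
k=rk(0,-.004);go(*k,.081)"
```

```text
t: 5.18
eef_pos: [0.504, 0.1028, 0.1969]
ee_rot: [3.14, -0.0, -1.422]
force: [-0.3, -0.2, 0.7]
width: 0.0436
t: 5.43
eef_pos: [0.505, 0.1051, 0.1973]
ee_rot: [3.141, 0.0, -1.423]
force: [0.4, 0.6, -0.6]
width: 0.0438
(0.035, -0.156, 0.026) [331.  11.]
(-0.035, -0.156, 0.026) [431.  12.]
(0, -0.092, 0.026) [381. 109.]
(0, -0.046, 0.026) [381. 172.]
(0, 0, 0.026) [380. 230.]
(0, -0.004, 0.106) [380. 249.]
(0, -0.134, 0.076) [381.  27.]
slide [0.0421, -0.0029, 0.2328] turn [0.0001, 0.0, 0.0003] rows 2.8 at [0.5051 0.1056 0.1974] [ 3.141  0.    -1.422] F [-0.7  0.5 -0.5] w 0.0439 t 5.48
```

View pics/w5b.png

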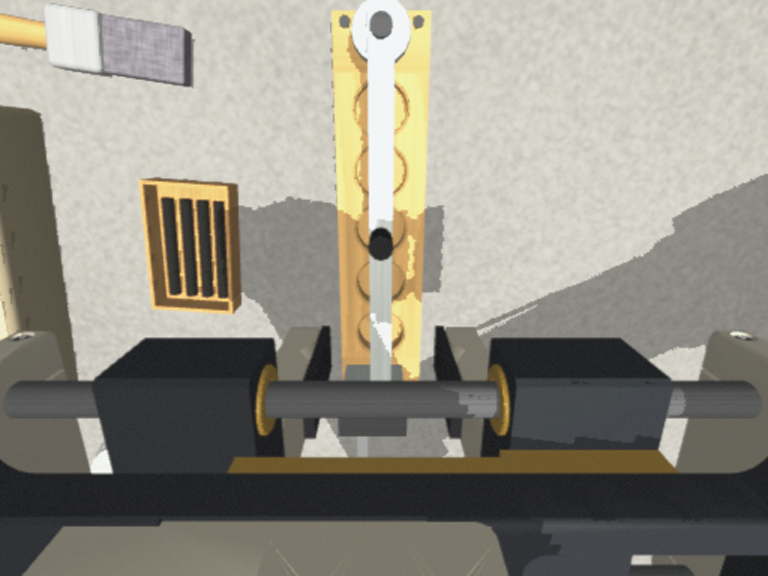

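Rack corners, bores and hinge fall where predicted, to about 1 mm. The peg is at (381,240). Descending around it.

```bash
python3 -m crank '[{"slide":[0.046,-0.003,0.08],"turn":[0,0,0],"fingers":0},{"slide":[0.046,-0.003,0.14],"turn":[0,0,0],"fingers":0},{"slide":[0.046,-0.003,0.2],"turn":[0,0,0],"fingers":0},{"slide":[0.046,-0.003,0.222],"turn":[0,0,0],"fingers":0},{"slide":[0.046,-0.003,0.222],"turn":[0,0,0],"fingers":0}]';  python3 -m crank '[{"slide":[0,0,0],"turn":[0,0,0],"fingers":0},{"slide":[0,0,0],"turn":[0,0,0],"fingers":0}]'
python3 -c "
from h import *
cv2.imwrite('pics/w6.png',grab_frame('wrist')[:,:,::-1])
crop('pics/w6.png',0,0,512,384,1.5,'pics/w6b.png')
k=rk(0,-.004);go(*k,.082)"
```

```text
t: 5.9
eef_pos: [0.5079, 0.0827, 0.0833]
ee_rot: [3.136, -0.002, -1.421]
force: [0.4, -0.8, 0.0]
width: 0.0437
t: 6.07
eef_pos: [0.5109, 0.0837, 0.0877]
ee_rot: [-3.14, 0.0, -1.421]
force: [0.1, -0.8, 1.0]
width: 0.0437
slide [-0.0033, 0.0024, 0.012] turn [-0.0003, 0.0001, 0.0005] rows 0.2 at [0.511  0.0836 0.088 ] [-3.139e+00  1.000e-03 -1.421e+00] F [-0.2 -1.1  0.6] w 0.044 t 6.12
```

View pics/w6b.png

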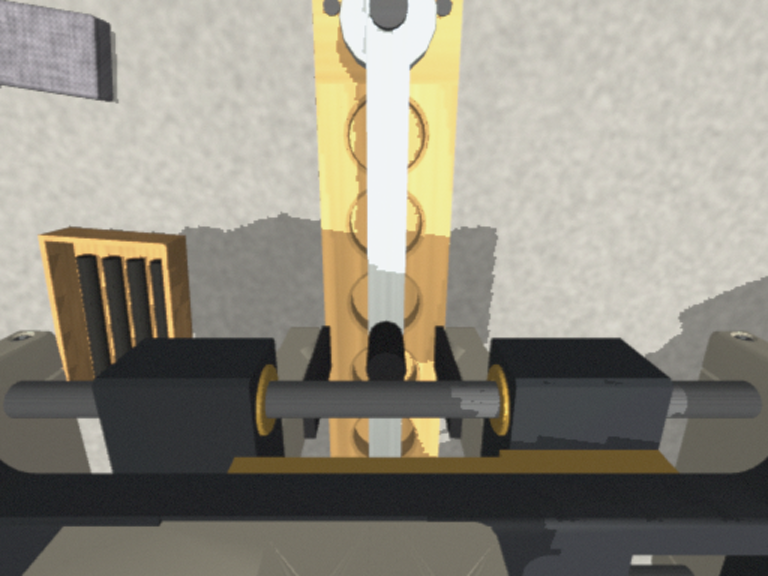

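```bash
python3 -m crank '[{"slide":[-0.002,0.001,0.009],"turn":[0,0,0],"fingers":-0.55},{"slide":[-0.002,0.001,0.009],"turn":[0,0,0],"fingers":-0.55},{"slide":[-0.002,0.001,0.009],"turn":[0,0,0],"fingers":-0.55},{"slide":[-0.002,0.001,0.009],"turn":[0,0,0],"fingers":-0.55}]' 15
python3 -m crank '[{"slide":[0.0013,-0.026,0],"turn":[0,0,0.0159],"fingers":-0.55},{"slide":[0.0052,-0.0517,0],"turn":[0,0,0.0318],"fingers":-0.55},{"slide":[0.0116,-0.0768,0],"turn":[0,0,0.0477],"fingers":-0.55},{"slide":[0.0205,-0.1012,0],"turn":[0,0,0.0637],"fingers":-0.55},{"slide":[0.0318,-0.1247,0],"turn":[0,0,0.0796],"fingers":-0.55}]'
python3 -c "
from h import *
cv2.imwrite('pics/w7.png',grab_frame('wrist')[:,:,::-1])
crop('pics/w7.png',0,0,512,384,1.5,'pics/w7b.png')
a=.5;H=rk(0,-.134);p=rk(.13*np.sin(a),-.134+.13*np.cos(a));go(*p,.082,-1.424-a)"
```

```text
t: 6.45
eef_pos: [0.5095, 0.0835, 0.0826]
ee_rot: [-3.141, 0.0, -1.422]
force: [0.3, 0.3, 0.2]
width: 0.0232
t: 6.87
eef_pos: [0.5737, 0.0767, 0.0823]
ee_rot: [3.141, -0.0, -1.927]
force: [-0.5, -0.1, 0.1]
width: 0.0195
slide [-0.002, 0.006, 0.0007] turn [-0.0002, 0.0, -0.0017] rows 0.1 at [0.576  0.0764 0.0824] [-3.14   0.    -1.935] F [ 6.1 -2.1 -0.7] w 0.0199 t 6.92
```

View pics/w7b.png

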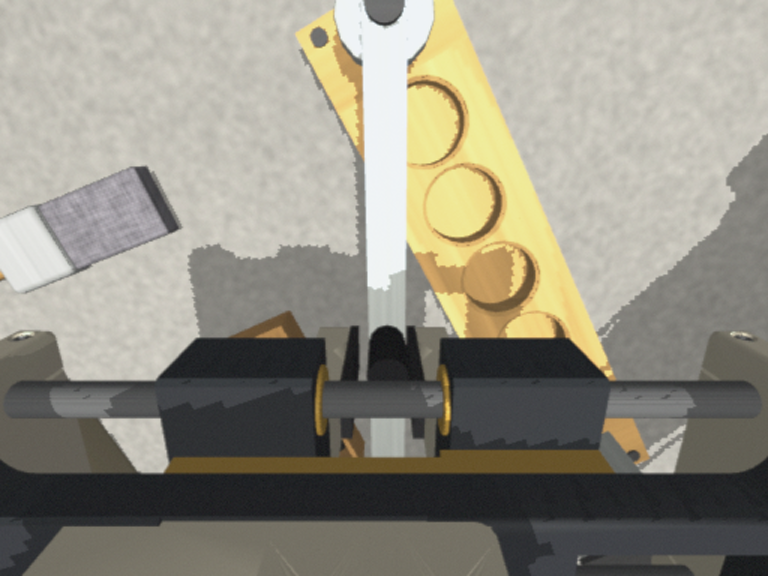

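The bar is swinging with the gripper and the peg stays caged at (387,350). Continuing.

```bash
python3 -m crank '[{"slide":[0.0013,-0.026,0],"turn":[0,0,0.0159],"fingers":-0.55},{"slide":[0.0052,-0.0517,0],"turn":[0,0,0.0318],"fingers":-0.55},{"slide":[0.0116,-0.0768,0],"turn":[0,0,0.0477],"fingers":-0.55},{"slide":[0.0205,-0.1012,0],"turn":[0,0,0.0637],"fingers":-0.55},{"slide":[0.0318,-0.1247,0],"turn":[0,0,0.0796],"fingers":-0.55}]'
python3 -m crank '[{"slide":[0.0013,-0.026,0],"turn":[0,0,0.0159],"fingers":-0.55},{"slide":[0.0052,-0.0517,0],"turn":[0,0,0.0318],"fingers":-0.55},{"slide":[0.0116,-0.0768,0],"turn":[0,0,0.0477],"fingers":-0.55},{"slide":[0.0205,-0.1012,0],"turn":[0,0,0.0637],"fingers":-0.55},{"slide":[0.0205,-0.1012,0],"turn":[0,0,0.0637],"fingers":-0.55}]'
python3 -c "
from h import *
cv2.imwrite('pics/w8.png',grab_frame('wrist')[:,:,::-1])
crop('pics/w8.png',0,0,512,384,1.5,'pics/w8b.png')
a=1.4;p=rk(.13*np.sin(a),-.134+.13*np.cos(a));go(*p,.082,-1.424-a)"
```

```text
t: 7.33
eef_pos: [0.6264, 0.0403, 0.0822]
ee_rot: [3.141, -0.001, -2.426]
force: [-1.2, -0.2, 0.1]
width: 0.02
t: 7.75
eef_pos: [0.6521, -0.0053, 0.0821]
ee_rot: [3.141, -0.0, -2.828]
force: [-0.2, 0.7, -0.2]
width: 0.0195
slide [-0.0014, 0.0037, 0.0004] turn [0.0, 0.0, 0.0004] rows 0.0 at [ 0.652  -0.0049  0.0822] [ 3.142  0.    -2.822] F [ 0.   0.1 -0.6] w 0.0198 t 7.8
```

View pics/w8b.png

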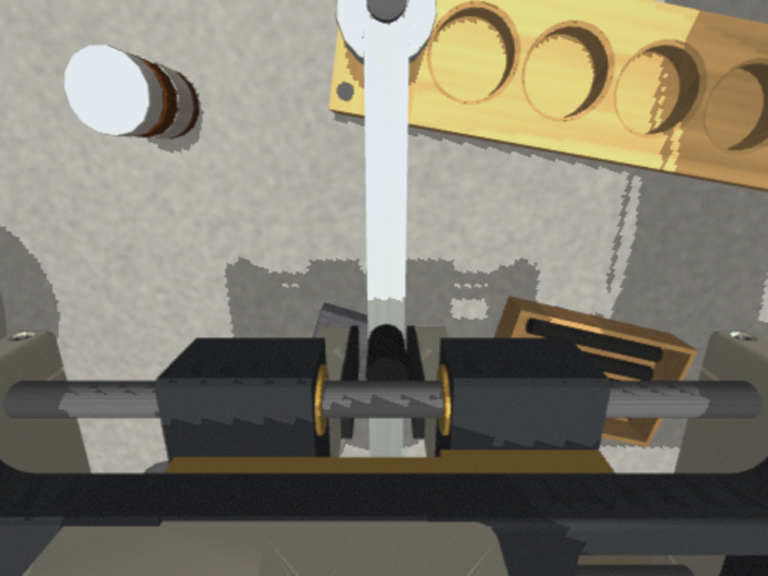

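```bash
python3 -m crank '[{"slide":[0.001,-0.01,0],"turn":[0,0,0],"fingers":-0.55},{"slide":[0.001,-0.018,0],"turn":[0,0,0],"fingers":-0.55},{"slide":[0.001,-0.018,0],"turn":[0,0,0],"fingers":-0.55}]'
python3 -m crank '[{"slide":[0,0.018,0],"turn":[0,0,0],"fingers":0},{"slide":[0,0.018,0],"turn":[0,0,0],"fingers":0},{"slide":[0,0.018,0],"turn":[0,0,0],"fingers":0},{"slide":[0,0.018,-0.08],"turn":[0,0,0],"fingers":0},{"slide":[0,0.018,-0.16],"turn":[0,0,0],"fingers":0}]'
python3 -c "
from h import *
go(.55,-.05,.32)"
```

```text
t: 8.05
eef_pos: [0.653, -0.0078, 0.0821]
ee_rot: [3.136, 0.001, -2.818]
force: [-10.0, 28.5, 6.4]
width: 0.0225
t: 8.47
eef_pos: [0.6496, -0.0053, 0.1606]
ee_rot: [3.142, -0.006, -2.821]
force: [1.4, 0.9, 1.2]
width: 0.0435
slide [0.2193, -0.0221, -0.3174] turn [0.0007, -0.0008, -0.2224] rows 11.2 at [ 0.6496 -0.0053  0.1606] [ 3.142 -0.006 -2.821] F [1.4 0.9 1.2] w 0.0435 t 8.47
```

The stop was felt (28 N), so the keeper is open. Now over the jars.

```bash
python3 -m crank '[{"slide":[0.05,0,-0.2],"turn":[0,0,-0.1],"fingers":0.3},{"slide":[0.05,0,-0.3],"turn":[0,0,-0.1],"fingers":0.3},{"slide":[0.05,0,-0.3],"turn":[0,0,-0.1],"fingers":0.3},{"slide":[0.05,0,-0.3],"turn":[0,0,-0.1],"fingers":0.3},{"slide":[0.05,0,-0.3],"turn":[0,0,-0.1],"fingers":0.3}]'
python3 -c "
from h import *
go(.515,-.08,.32)"
```

```text
t: 8.88
eef_pos: [0.6297, -0.0135, 0.3207]
ee_rot: [-3.132, 0.007, -2.19]
force: [1.2, 0.7, 0.8]
width: 0.0568
slide [0.2415, 0.1097, -0.0014] turn [-0.0018, 0.0005, -0.1219] rows 6.1 at [ 0.6297 -0.0135  0.3207] [-3.132  0.007 -2.19 ] F [1.2 0.7 0.8] w 0.0568 t 8.88
```

```bash
python3 -m crank '[{"slide":[0.2,0.1,0],"turn":[0,0,-0.095],"fingers":0.3},{"slide":[0.2,0.1,0],"turn":[0,0,-0.095],"fingers":0.3},{"slide":[0.2,0.1,0],"turn":[0,0,-0.095],"fingers":0.3},{"slide":[0.2,0.1,0],"turn":[0,0,-0.095],"fingers":0.3},{"slide":[0.2,0.1,0],"turn":[0,0,-0.095],"fingers":0.3}]'
python3 -c "
from h import *
go(.515,-.08,.32)"
```

```text
t: 9.3
eef_pos: [0.5272, -0.0654, 0.3135]
ee_rot: [-3.139, -0.0, -1.594]
force: [0.9, 0.6, 0.5]
width: 0.0572
slide [0.0298, 0.0237, -0.0131] turn [-0.0004, -0.0, -0.027] rows 1.4 at [ 0.5272 -0.0654  0.3135] [-3.139 -0.    -1.594] F [0.9 0.6 0.5] w 0.0572 t 9.3
```

```bash
python3 -m crank '[{"slide":[0.03,0.024,-0.012],"turn":[0,0,-0.027],"fingers":0.3},{"slide":[0.03,0.024,-0.012],"turn":[0,0,-0.027],"fingers":0.3},{"slide":[0.03,0.024,-0.012],"turn":[0,0,-0.027],"fingers":0.3},{"slide":[0.03,0.024,-0.012],"turn":[0,0,-0.027],"fingers":0.3},{"slide":[0.03,0.024,-0.012],"turn":[0,0,-0.027],"fingers":0.3}]'
cat >> h.py <<'E'
import pickle
def shot(name):
    c=get_calibration('wrist');pickle.dump(c,open(f'{name}.pkl','wb'))
    im=grab_frame('wrist')[:,:,::-1].copy(); cv2.imwrite(f'pics/{name}_raw.png',im); crop(f'pics/{name}_raw.png',0,0,512,384,1.5,f'pics/{name}.png'); return c,im
def caps(c,im,show=True):
    hsv=cv2.cvtColor(im,cv2.COLOR_BGR2HSV); m=((hsv[...,1]<28)&(hsv[...,2]>224)).astype(np.uint8); m[215:]=0
    m=cv2.morphologyEx(m,cv2.MORPH_OPEN,np.ones((3,3)))
    n,l,st,ce=cv2.connectedComponentsWithStats(m)
    for i in range(1,n):
        if st[i,4]<100: continue
        cn=max(cv2.findContours((l==i).astype(np.uint8),0,1)[0],key=len)
        u,v=(cv2.fitEllipse(cn) if len(cn)>5 else (ce[i],0))[0]
        p=px2w('wrist',u,v,.052,c); P=c['pose'];r=P[:3,:3].T@(p-P[:3,3]); 
        print("cap px1.5",round(u*1.5),round(v*1.5),"wh",st[i,2],st[i,3],"exp",round(.036*c['K'][0,0]/-r[2],1),"xy",p[:2].round(4))
E
python3 -c "
from h import *
c,im=shot('w9'); caps(c,im);go(.515,-.08,.32)
"
```

```text
t: 9.72
eef_pos: [0.5162, -0.0787, 0.318]
ee_rot: [3.141, -0.0, -1.433]
force: [0.1, 0.6, 0.3]
width: 0.0574
cap px1.5 179 29 wh 69 45 exp 26.2 xy [ 0.7266 -0.2353]
cap px1.5 360 13 wh 25 21 exp 26.5 xy [ 0.5639 -0.2715]
cap px1.5 464 41 wh 25 28 exp 26.0 xy [ 0.4657 -0.2621]
cap px1.5 393 92 wh 33 36 exp 25.1 xy [ 0.5241 -0.2108]
cap px1.5 318 149 wh 23 24 exp 24.2 xy [ 0.5904 -0.1486]
cap px1.5 456 154 wh 23 24 exp 24.1 xy [ 0.4541 -0.163 ]
cap px1.5 4 254 wh 8 39 exp 22.4 xy [0.9133 0.0056]
cap px1.5 170 247 wh 20 22 exp 22.5 xy [ 0.737  -0.0276]
cap px1.5 179 297 wh 69 20 exp 21.7 xy [0.7278 0.0285]
slide [0.0024, 0.0029, -0.0041] turn [0.0001, -0.0, -0.0014] rows 0.1 at [ 0.5163 -0.0786  0.318 ] [ 3.141 -0.    -1.432] F [ 0.  -0.1  0.6] w 0.0568 t 9.77
```

View pics/w9.png

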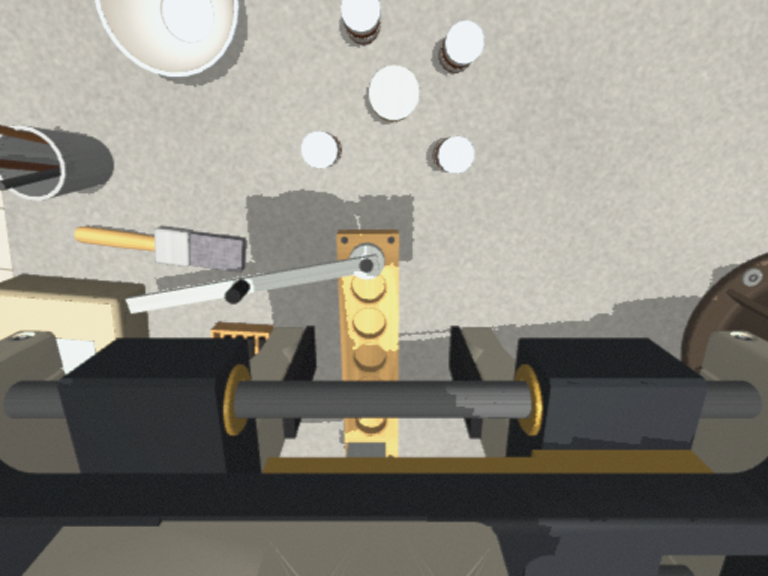

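Caps (white, 36 mm) in this view: C (318,149), B (456,154), A (464,41) and D (360,13). The larger one at (393,92) is the tin. Positions agree with the fixed cameras to about 2 mm. Going for C first.

```bash
python3 -c "
from h import *
go(.5895,-.128,.14)"
python3 -m crank '[{"slide":[0.118,-0.13,0.3],"turn":[0,0,-0.001],"fingers":0.3},{"slide":[0.118,-0.13,0.35],"turn":[0,0,-0.001],"fingers":0.3},{"slide":[0.118,-0.13,0.35],"turn":[0,0,-0.001],"fingers":0.3},{"slide":[0.118,-0.13,0.35],"turn":[0,0,-0.001],"fingers":0.3},{"slide":[0.118,-0.13,0.35],"turn":[0,0,-0.001],"fingers":0.3}]'
python3 -m crank '[{"slide":[0,0,0],"turn":[0,0,0],"fingers":0.3},{"slide":[0,0,0],"turn":[0,0,0],"fingers":0.3},{"slide":[0,0,0],"turn":[0,0,0],"fingers":0.3}]'
python3 -c "
from h import *
c,im=shot('w10'); caps(c,im);go(.5895,-.148,.023)
"
```

```text
slide [0.118, -0.1316, 0.3559] turn [0.0001, -0.0, -0.0014] rows 4.8 at [ 0.5163 -0.0786  0.318 ] [ 3.141 -0.    -1.432] F [ 0.  -0.1  0.6] w 0.0568 t 9.77
t: 10.18
eef_pos: [0.5884, -0.1285, 0.1392]
ee_rot: [3.138, 0.001, -1.426]
force: [0.4, 0.7, 0.4]
width: 0.0571
t: 10.43
eef_pos: [0.5893, -0.1279, 0.1442]
ee_rot: [-3.141, -0.001, -1.425]
force: [-0.7, 0.3, 1.2]
width: 0.0569
cap px1.5 51 45 wh 34 62 exp 43.9 xy [ 0.7885 -0.2347]
cap px1.5 175 45 wh 92 71 exp 43.9 xy [ 0.7215 -0.2447]
cap px1.5 469 31 wh 42 44 exp 44.3 xy [ 0.564  -0.2748]
cap px1.5 142 -5 wh 122 81 exp 45.3 xy [ 0.7391 -0.2656]
cap px1.5 636 85 wh 41 44 exp 42.8 xy [ 0.4654 -0.2624]
cap px1.5 497 155 wh 34 47 exp 40.8 xy [ 0.534 -0.214]
cap px1.5 537 149 wh 8 22 exp 40.9 xy [ 0.5113 -0.2206]
cap px1.5 382 230 wh 21 11 exp 38.6 xy [ 0.5948 -0.1598]
cap px1.5 602 257 wh 36 34 exp 37.9 xy [ 0.4539 -0.1631]
slide [0.0399, 0.0067, 0.2441] turn [-0.0004, -0.0001, -0.0001] rows 3.0 at [ 0.5896 -0.1277  0.145 ] [-3.139e+00 -1.000e-03 -1.425e+00] F [-0.2  0.3  0.6] w 0.0567 t 10.48
```

View pics/w10.png

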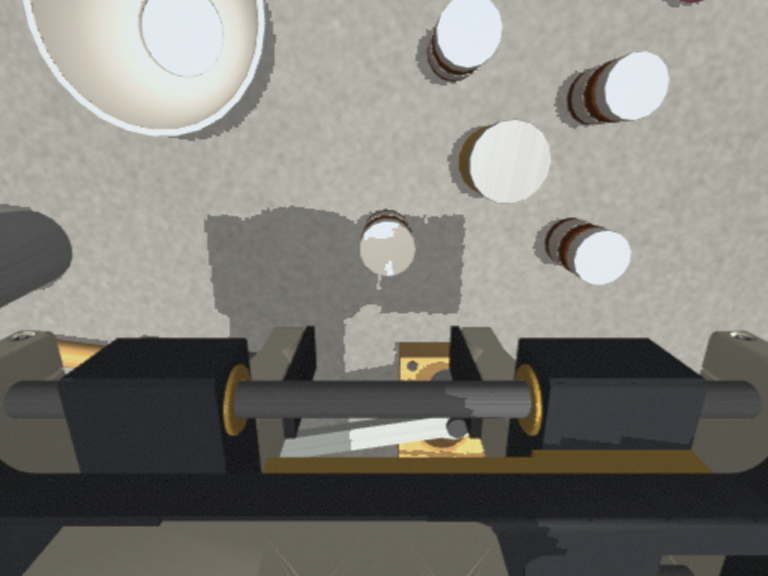

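```bash
python3 -c "
from h import *
c=pickle.load(open('w10.pkl','rb'));print(px2w('wrist',387/1.5,247/1.5,.052,c))
print(w2px('wrist',[.5895,-.148,.052],c)*1.5)"
python3 -m crank '[{"slide":[0.04,0.004,0.06],"turn":[0,0,0],"fingers":0.3},{"slide":[0.04,0.004,0.12],"turn":[0,0,0],"fingers":0.3},{"slide":[0.04,0.004,0.18],"turn":[0,0,0],"fingers":0.3},{"slide":[0.04,0.004,0.238],"turn":[0,0,0],"fingers":0.3},{"slide":[0.04,0.004,0.238],"turn":[0,0,0],"fingers":0.3}]'
python3 -m crank '[{"slide":[0,0,0],"turn":[0,0,0],"fingers":0.3},{"slide":[0,0,0],"turn":[0,0,0],"fingers":0.3}]'
python3 -c "
from h import *
c,im=shot('w11'); go(.5895,-.148,.023)
"
```

```text
[ 0.58976736 -0.1495172   0.052     ]
[387.05678161 249.38135122]
t: 10.9
eef_pos: [0.587, -0.1476, 0.0213]
ee_rot: [3.137, 0.001, -1.426]
force: [-1.5, 0.7, -0.9]
width: 0.0569
t: 11.07
eef_pos: [0.5915, -0.1478, 0.0271]
ee_rot: [-3.138, -0.001, -1.424]
force: [0.3, -0.1, -0.1]
width: 0.0568
slide [-0.0004, 0.0045, 0.0086] turn [-0.0007, -0.0001, -0.0] rows 0.1 at [ 0.5918 -0.1479  0.0273] [-3.137e+00 -1.000e-03 -1.424e+00] F [-0.6  0.   0.2] w 0.0569 t 11.12
```

View pics/w11.png

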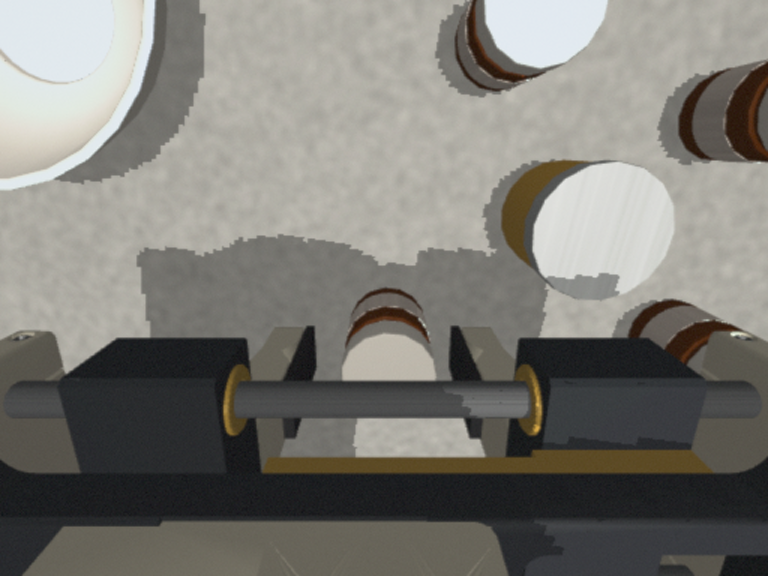

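```bash
python3 -m crank '[{"slide":[0.001,0.004,0.008],"turn":[0.0007,0,0],"fingers":-0.4},{"slide":[0.001,0.004,0.008],"turn":[0.0007,0,0],"fingers":-0.4},{"slide":[0.001,0.004,0.008],"turn":[0.0007,0,0],"fingers":-0.4},{"slide":[0.001,0.004,0.008],"turn":[0.0007,0,0],"fingers":-0.4},{"slide":[0.001,0.004,0.008],"turn":[0.0007,0,0],"fingers":-0.4}]' 25
python3 -m crank '[{"slide":[0,0,0],"turn":[0,0,0],"fingers":-0.4},{"slide":[0,0,0],"turn":[0,0,0],"fingers":-0.4}]'
python3 -c "
from h import *
c,im=shot('w12'); go(.5895,-.148,.16)
"
```

```text
t: 11.53
eef_pos: [0.5883, -0.1489, 0.021]
ee_rot: [-3.136, -0.0, -1.425]
force: [-0.7, 0.7, 4.4]
width: 0.0354
t: 11.7
eef_pos: [0.5883, -0.1489, 0.021]
ee_rot: [-3.136, -0.0, -1.425]
force: [-1.1, 0.7, 5.2]
width: 0.0355
slide [-0.0014, -0.0041, -0.278] turn [-0.0008, -0.0001, -0.0001] rows 3.3 at [ 0.5883 -0.1489  0.021 ] [-3.136 -0.    -1.425] F [-0.7  0.8  6. ] w 0.0356 t 11.75
```

View pics/w12.png

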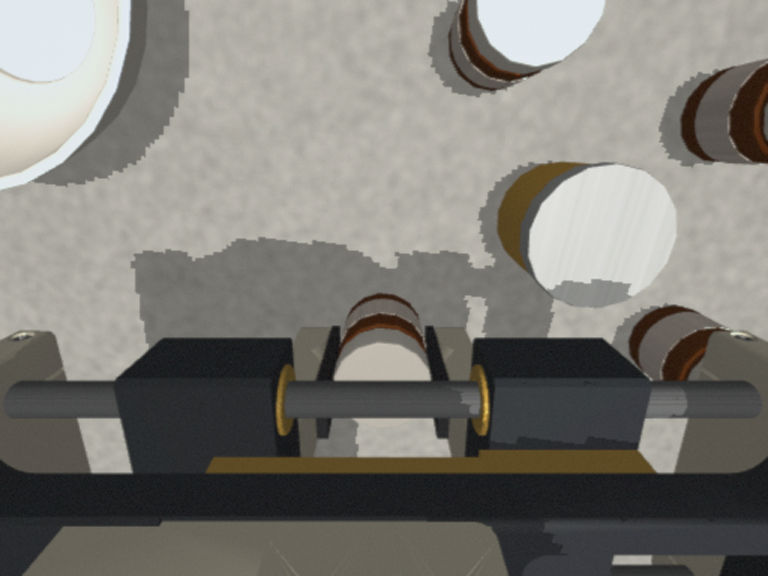

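```bash
python3 -m crank '[{"slide":[0,0,-0.05],"turn":[0,0,0],"fingers":-0.4},{"slide":[0,0,-0.13],"turn":[0,0,0],"fingers":-0.4},{"slide":[0,0,-0.21],"turn":[0,0,0],"fingers":-0.4},{"slide":[0,0,-0.3],"turn":[0,0,0],"fingers":-0.4},{"slide":[0,0,-0.3],"turn":[0,0,0],"fingers":-0.4}]' 25
python3 -c "
from h import *
go(*rk(0,.092),.16)
"
```

```text
t: 12.17
eef_pos: [0.5911, -0.1497, 0.1787]
ee_rot: [-3.126, -0.003, -1.424]
force: [1.5, 0.8, 0.8]
width: 0.0354
slide [-0.6804, 0.0931, 0.0337] turn [-0.0025, -0.0005, 0.0] rows 8.2 at [ 0.5911 -0.1497  0.1787] [-3.126e+00 -3.000e-03 -1.424e+00] F [1.5 0.8 0.8] w 0.0354 t 12.17
```

```bash
python3 -m crank '[{"slide":[-0.38,0.055,0.0],"turn":[0,0,0],"fingers":-0.4},{"slide":[-0.38,0.055,0.0],"turn":[0,0,0],"fingers":-0.4},{"slide":[-0.38,0.055,0.0],"turn":[0,0,0],"fingers":-0.4},{"slide":[-0.38,0.055,0],"turn":[0,0,0],"fingers":-0.4},{"slide":[-0.38,0.055,0],"turn":[0,0,0],"fingers":-0.4}]'
python3 -c "
from h import *
go(*rk(0,.092),.1)
"
```

```text
t: 12.58
eef_pos: [0.531, 0.0376, 0.1699]
ee_rot: [-3.137, 0.001, -1.424]
force: [-0.7, -0.5, -1.4]
width: 0.0355
slide [-0.2921, 0.0292, 0.1399] turn [-0.0007, 0.0001, -0.0001] rows 3.9 at [0.531  0.0376 0.1699] [-3.137e+00  1.000e-03 -1.424e+00] F [-0.7 -0.5 -1.4] w 0.0355 t 12.58
```

```bash
python3 -m crank '[{"slide":[-0.29,0.029,0.05],"turn":[0,0,0],"fingers":-0.4},{"slide":[-0.29,0.029,0.1],"turn":[0,0,0],"fingers":-0.4},{"slide":[-0.29,0.029,0.1],"turn":[0,0,0],"fingers":-0.4},{"slide":[-0.29,0.029,0.1],"turn":[0,0,0],"fingers":-0.4},{"slide":[-0.29,0.029,0.1],"turn":[0,0,0],"fingers":-0.4}]'
python3 -m crank '[{"slide":[0,0,0],"turn":[0,0,0],"fingers":-0.4},{"slide":[0,0,0],"turn":[0,0,0],"fingers":-0.4}]'
python3 -c "
from h import *
c,im=shot('w13')
for y in (.092,.046,0,-.046,-.092): print(y,(w2px('wrist',[*rk(0,y),.026],c)*1.5).round(1))
go(*rk(0,.092),.06)
"
```

```text
t: 13.0
eef_pos: [0.4952, 0.1797, 0.1176]
ee_rot: [-3.14, -0.001, -1.422]
force: [-0.1, -0.6, -1.0]
width: 0.0349
t: 13.17
eef_pos: [0.497, 0.1764, 0.1199]
ee_rot: [-3.138, -0.0, -1.424]
force: [0.6, -0.2, -1.0]
width: 0.0354
0.092 [384.6 284.2]
0.046 [384.8 213.6]
0 [385.1 135. ]
-0.046 [385.4  46.9]
-0.092 [385.7 -52.7]
slide [-0.0085, 0.0029, 0.1203] turn [-0.0007, -0.0, -0.0002] rows 1.4 at [0.4973 0.176  0.1201] [-3.137 -0.    -1.425] F [ 0.6 -0.9 -1.2] w 0.0355 t 13.22
```

View pics/w13.png

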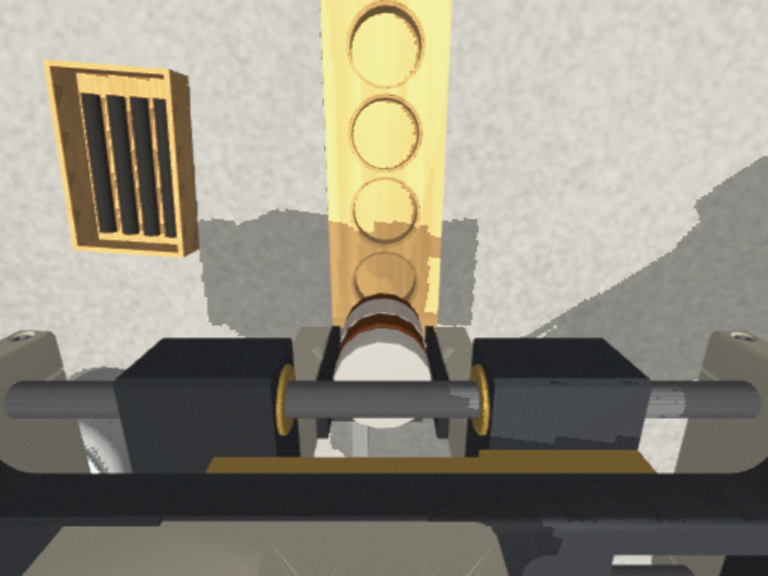

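```bash
cat >> h.py <<'E'
def overlay(name,dx=0,dy=0,ys=(.092,.046,0,-.046,-.092),out=None,win=(200,0,320,200),s=4):
    c=pickle.load(open(name+'.pkl','rb')); im=cv2.imread(f'pics/{name}_raw.png'); x0,y0,x1,y1=win
    b=cv2.resize(im[y0:y1,x0:x1],None,fx=s,fy=s,interpolation=cv2.INTER_CUBIC)
    for y in ys:
        pts=[((w2px('wrist',[*rk(dx+.02*np.cos(t),dy+y+.02*np.sin(t)),.026],c)+.5-[x0,y0])*s) for t in np.linspace(0,6.28,60)]
        cv2.polylines(b,[np.array(pts).astype(int)],True,(0,0,255),1)
    for X in (-.035,.035):
        pts=[((w2px('wrist',[*rk(dx+X,dy+y),.026],c)+.5-[x0,y0])*s) for y in (-.156,.156)]
        cv2.polylines(b,[np.array(pts).astype(int)],False,(255,0,0),1)
    cv2.imwrite(f'pics/{out or name+"_ov"}.png',b)
E
python3 -c "
from h import *
overlay('w13',win=(205,0,315,150))"
```

```text
(no output)
```

View pics/w13_ov.png

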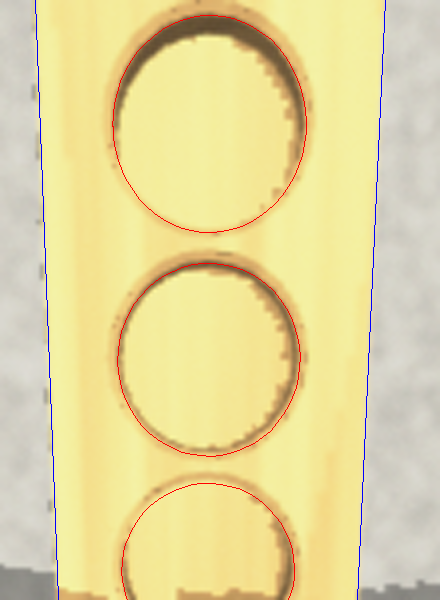

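```bash
cat >> h.py <<'E'
def held(name,below=.021,win=(210,180,300,300),s=6,tcp=None,off=(0,0)):
    # overlay jar held centred on the TCP: cap top & bottom circles
    c=pickle.load(open(name+'.pkl','rb')); im=cv2.imread(f'pics/{name}_raw.png'); x0,y0,x1,y1=win
    P=c['pose']; st=get_state(); p=np.array(tcp if tcp is not None else st['eef_pos'])
    R=Rn.from_euler('xyz',st['ee_rot']).as_matrix()
    b=cv2.resize(im[y0:y1,x0:x1],None,fx=s,fy=s,interpolation=cv2.INTER_CUBIC)
    for h,col in ((-below,(0,255,0)),(.052-below,(0,0,255))):
        pts=[(w2px('wrist',p+R@np.array([off[0]+.018*np.cos(t),off[1]+.018*np.sin(t),-h]),c)+.5-[x0,y0])*s for t in np.linspace(0,6.28,60)]
        cv2.polylines(b,[np.array(pts).astype(int)],True,col,1)
    cv2.imwrite(f'pics/{name}_held.png',b)
E
python3 -c "
from h import *
held('w13')"
```

```text
(no output)
```

View pics/w13_held.png

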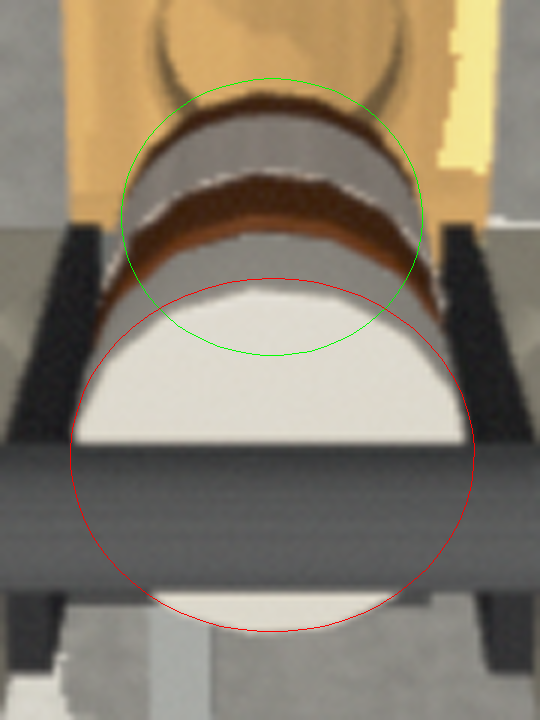

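```bash
python3 -m crank '[{"slide":[-0.006,0.003,0.06],"turn":[-0.0006,0,0],"fingers":-0.4},{"slide":[-0.006,0.003,0.12],"turn":[-0.0006,0,0],"fingers":-0.4},{"slide":[-0.006,0.003,0.12],"turn":[-0.0006,0,0],"fingers":-0.4},{"slide":[-0.006,0.003,0.12],"turn":[-0.0006,0,0],"fingers":-0.4},{"slide":[-0.006,0.003,0.12],"turn":[-0.0006,0,0],"fingers":-0.4}]'
python3 -c "
from h import *
go(*rk(0,.091),.033)
"
```

```text
t: 13.63
eef_pos: [0.4966, 0.1789, 0.0615]
ee_rot: [-3.14, 0.0, -1.426]
force: [0.1, 0.2, 0.3]
width: 0.0359
slide [-0.0005, 0.0019, 0.0569] turn [-0.0003, 0.0, -0.0003] rows 0.7 at [0.4966 0.1789 0.0615] [-3.14   0.    -1.426] F [0.1 0.2 0.3] w 0.0359 t 13.63
```

```bash
python3 -m crank '[{"slide":[0,0.002,0.02],"turn":[0,0,0],"fingers":-0.4},{"slide":[0,0.002,0.036],"turn":[0,0,0],"fingers":-0.4},{"slide":[0,0.002,0.048],"turn":[0,0,0],"fingers":-0.4},{"slide":[0,0.002,0.058],"turn":[0,0,0],"fingers":-0.4},{"slide":[0,0.002,0.058],"turn":[0,0,0],"fingers":-0.4}]'
python3 -c "
from h import *
go(*rk(0,.091),.032)
"
```

```text
t: 14.05
eef_pos: [0.4945, 0.1789, 0.0306]
ee_rot: [-3.141, -0.001, -1.425]
force: [0.9, -0.5, -0.2]
width: 0.0358
slide [0.0002, -0.0024, -0.0028] turn [-0.0, -0.0001, -0.0001] rows 0.0 at [0.4945 0.1789 0.0306] [-3.141e+00 -1.000e-03 -1.425e+00] F [ 0.9 -0.5 -0.2] w 0.0358 t 14.05
```

```bash
python3 -m crank '[{"slide":[0,0,0],"turn":[0,0,0],"fingers":0.3},{"slide":[0,0,0],"turn":[0,0,0],"fingers":0.3},{"slide":[0,0,0],"turn":[0,0,0],"fingers":0.3},{"slide":[0,0,0],"turn":[0,0,0],"fingers":0.3},{"slide":[0,0,0],"turn":[0,0,0],"fingers":0.3}]'
python3 -m crank '[{"slide":[0,0,-0.06],"turn":[0,0,0],"fingers":0.3},{"slide":[0,0,-0.14],"turn":[0,0,0],"fingers":0.3},{"slide":[0,0,-0.22],"turn":[0,0,0],"fingers":0.3},{"slide":[0,0,-0.3],"turn":[0,0,0],"fingers":0.3},{"slide":[0,0,-0.32],"turn":[0,0,0],"fingers":0.3}]'
python3 -c "
from h import *
cv2.imwrite('pics/s1.png',grab_frame('side')[:,:,::-1]);crop('pics/s1.png',140,140,410,370,2.8,'pics/s1c.png')
go(.4541,-.138,.16)
"
```

```text
t: 14.47
eef_pos: [0.4946, 0.1791, 0.0311]
ee_rot: [-3.141, 0.0, -1.425]
force: [-0.4, -0.7, 0.3]
width: 0.0562
t: 14.88
eef_pos: [0.4972, 0.1804, 0.198]
ee_rot: [-3.132, 0.003, -1.424]
force: [1.0, 0.4, 0.1]
width: 0.0573
slide [0.6181, 0.1787, 0.0706] turn [-0.0015, 0.0006, -0.0] rows 7.8 at [0.497  0.1806 0.1974] [-3.132  0.004 -1.424] F [0.3 0.  1.1] w 0.0572 t 14.93
```

View pics/s1c.png

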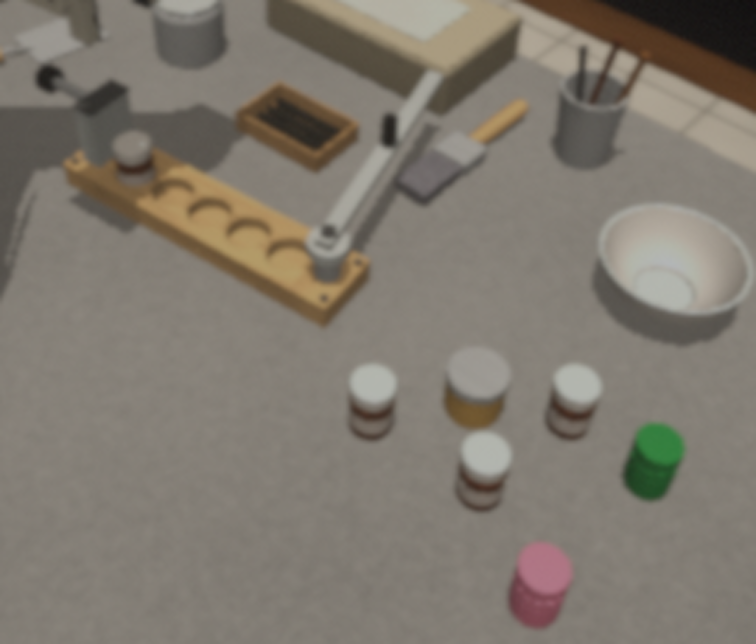

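Jar C stands in bore 4 at (133,158). The other three jars are where they were. Next is B.

```bash
python3 -m crank '[{"slide":[0.4,0.11,0.0],"turn":[0,0,0],"fingers":0.3},{"slide":[0.4,0.11,0.0],"turn":[0,0,0],"fingers":0.3},{"slide":[0.4,0.11,0.0],"turn":[0,0,0],"fingers":0.3},{"slide":[0.4,0.11,0],"turn":[0,0,0],"fingers":0.3},{"slide":[0.4,0.11,0],"turn":[0,0,0],"fingers":0.3}]'
python3 -c "
from h import *
go(.4541,-.138,.16)
"
```

```text
t: 15.35
eef_pos: [0.4683, -0.0284, 0.1912]
ee_rot: [-3.14, 0.0, -1.424]
force: [1.5, -0.2, -0.3]
width: 0.0574
slide [0.2127, 0.0602, 0.0623] turn [-0.0002, 0.0, -0.0001] rows 2.8 at [ 0.4683 -0.0284  0.1912] [-3.14   0.    -1.424] F [ 1.5 -0.2 -0.3] w 0.0574 t 15.35
```

```bash
python3 -m crank '[{"slide":[0.213,0.06,0.06],"turn":[0,0,0],"fingers":0.3},{"slide":[0.213,0.06,0.06],"turn":[0,0,0],"fingers":0.3},{"slide":[0.213,0.06,0.06],"turn":[0,0,0],"fingers":0.3},{"slide":[0.213,0.06,0.06],"turn":[0,0,0],"fingers":0.3},{"slide":[0.213,0.06,0.06],"turn":[0,0,0],"fingers":0.3}]'
python3 -m crank '[{"slide":[0,0,0],"turn":[0,0,0],"fingers":0.3},{"slide":[0,0,0],"turn":[0,0,0],"fingers":0.3}]'
python3 -c "
from h import *
c,im=shot('w14'); caps(c,im);go(.4541,-.163,.022)
"
```

```text
t: 15.77
eef_pos: [0.454, -0.1381, 0.1604]
ee_rot: [3.141, 0.0, -1.429]
force: [-0.2, 0.6, 0.5]
width: 0.057
t: 15.93
eef_pos: [0.4553, -0.1359, 0.1613]
ee_rot: [-3.14, -0.0, -1.424]
force: [0.5, 0.9, 0.2]
width: 0.0569
cap px1.5 17 41 wh 26 69 exp 41.1 xy [ 0.6874 -0.2434]
cap px1.5 231 22 wh 41 34 exp 41.7 xy [ 0.5639 -0.2718]
cap px1.5 397 68 wh 39 43 exp 40.5 xy [ 0.4656 -0.2622]
cap px1.5 294 141 wh 51 53 exp 38.5 xy [ 0.5228 -0.2117]
cap px1.5 387 222 wh 32 20 exp 36.4 xy [ 0.4575 -0.1701]
slide [0.0537, 0.0109, 0.2787] turn [-0.0002, -0.0, 0.0] rows 3.4 at [ 0.4554 -0.1357  0.1614] [-3.14  -0.    -1.424] F [-0.1  0.5 -0.2] w 0.057 t 15.98
```

View pics/w14.png

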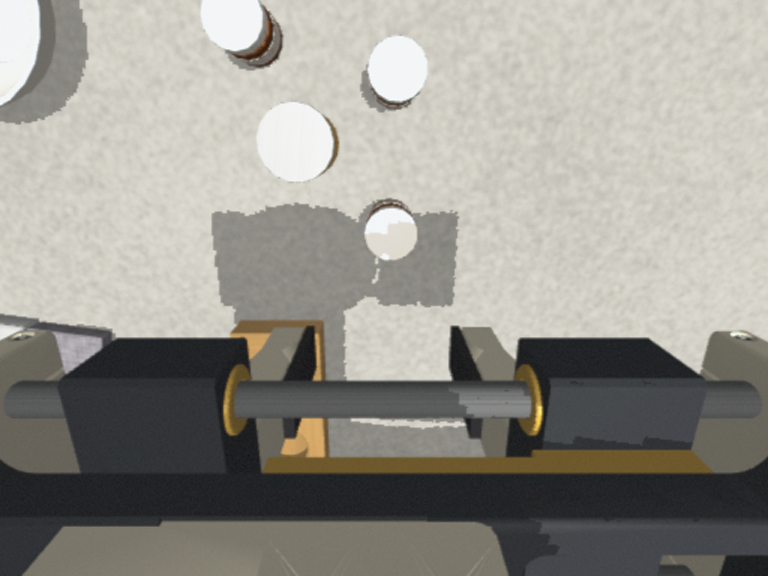

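```bash
python3 -c "
from h import *
c=pickle.load(open('w14.pkl','rb'));print(px2w('wrist',391/1.5,232/1.5,.052,c))"
python3 -m crank '[{"slide":[0.055,0.01,0.08],"turn":[0,0,0],"fingers":0.3},{"slide":[0.055,0.01,0.16],"turn":[0,0,0],"fingers":0.3},{"slide":[0.055,0.01,0.22],"turn":[0,0,0],"fingers":0.3},{"slide":[0.055,0.01,0.27],"turn":[0,0,0],"fingers":0.3},{"slide":[0.055,0.01,0.274],"turn":[0,0,0],"fingers":0.3}]'
python3 -m crank '[{"slide":[0,0,0],"turn":[0,0,0],"fingers":0.3},{"slide":[0,0,0],"turn":[0,0,0],"fingers":0.3}]'
python3 -c "
from h import *
go(.4543,-.164,.022)
"
```

```text
[ 0.45400526 -0.16393973  0.052     ]
t: 16.4
eef_pos: [0.4512, -0.1636, 0.0202]
ee_rot: [3.135, 0.001, -1.424]
force: [-1.0, -0.2, 0.4]
width: 0.057
t: 16.57
eef_pos: [0.4554, -0.1639, 0.0253]
ee_rot: [-3.14, -0.0, -1.423]
force: [0.3, -0.0, 0.4]
width: 0.0571
slide [-0.0001, 0.0021, 0.0066] turn [-0.0003, -0.0001, 0.0001] rows 0.1 at [ 0.4554 -0.1639  0.0253] [-3.14  -0.    -1.423] F [ 0.3 -0.   0.4] w 0.0571 t 16.57
```

```bash
python3 -m crank '[{"slide":[-0.002,0.002,0.007],"turn":[0,0,0],"fingers":0.3},{"slide":[-0.002,0.002,0.007],"turn":[0,0,0],"fingers":-0.4},{"slide":[-0.002,0.002,0.007],"turn":[0,0,0],"fingers":-0.4},{"slide":[-0.002,0.002,0.007],"turn":[0,0,0],"fingers":-0.4},{"slide":[-0.002,0.002,0.007],"turn":[0,0,0],"fingers":-0.4}]' 25
python3 -m crank '[{"slide":[0,0,0],"turn":[0,0,0],"fingers":-0.4},{"slide":[0,0,0],"turn":[0,0,0],"fingers":-0.4},{"slide":[0,0,0],"turn":[0,0,0],"fingers":-0.4}]'
python3 -m crank '[{"slide":[0,0,-0.05],"turn":[0,0,0],"fingers":-0.4},{"slide":[0,0,-0.13],"turn":[0,0,0],"fingers":-0.4},{"slide":[0,0,-0.21],"turn":[0,0,0],"fingers":-0.4},{"slide":[0,0,-0.3],"turn":[0,0,0],"fingers":-0.4},{"slide":[0,0,-0.3],"turn":[0,0,0],"fingers":-0.4}]'
python3 -c "
from h import *
go(*rk(0,.046),.16)
"
```

```text
t: 16.98
eef_pos: [0.4534, -0.1636, 0.0212]
ee_rot: [-3.139, -0.0, -1.425]
force: [0.8, 0.0, -0.1]
width: 0.0354
t: 17.23
eef_pos: [0.4533, -0.1636, 0.0211]
ee_rot: [-3.14, -0.0, -1.425]
force: [-1.8, 2.0, 7.1]
width: 0.0357
t: 17.65
eef_pos: [0.4565, -0.1643, 0.1781]
ee_rot: [-3.13, -0.003, -1.424]
force: [0.9, -1.5, -0.7]
width: 0.0352
slide [-0.5779, -0.1776, 0.0363] turn [-0.0018, -0.0005, 0.0] rows 7.3 at [ 0.4565 -0.1643  0.1781] [-3.130e+00 -3.000e-03 -1.424e+00] F [ 0.9 -1.5 -0.7] w 0.0352 t 17.65
```

```bash
python3 -m crank '[{"slide":[-0.38,-0.11,0.0],"turn":[0,0,0],"fingers":-0.4},{"slide":[-0.38,-0.11,0.0],"turn":[0,0,0],"fingers":-0.4},{"slide":[-0.38,-0.11,0.0],"turn":[0,0,0],"fingers":-0.4},{"slide":[-0.38,-0.11,0],"turn":[0,0,0],"fingers":-0.4},{"slide":[-0.38,-0.11,0],"turn":[0,0,0],"fingers":-0.4}]'
python3 -c "
from h import *
go(*rk(0,.046),.12)
"
```

```text
t: 18.07
eef_pos: [0.4795, 0.0348, 0.1707]
ee_rot: [-3.14, 0.0, -1.425]
force: [1.0, -0.3, -0.9]
width: 0.0355
slide [-0.1907, -0.0739, 0.1015] turn [-0.0002, 0.0001, -0.0002] rows 2.7 at [0.4795 0.0348 0.1707] [-3.14   0.    -1.425] F [ 1.  -0.3 -0.9] w 0.0355 t 18.07
```

```bash
python3 -m crank '[{"slide":[-0.19,-0.074,0.05],"turn":[0,0,0],"fingers":-0.4},{"slide":[-0.19,-0.074,0.1],"turn":[0,0,0],"fingers":-0.4},{"slide":[-0.19,-0.074,0.1],"turn":[0,0,0],"fingers":-0.4},{"slide":[-0.19,-0.074,0.1],"turn":[0,0,0],"fingers":-0.4},{"slide":[-0.19,-0.074,0.1],"turn":[0,0,0],"fingers":-0.4}]'
python3 -m crank '[{"slide":[0,0,0],"turn":[0,0,0],"fingers":-0.4},{"slide":[0,0,0],"turn":[0,0,0],"fingers":-0.4}]'
python3 -c "
from h import *
c,im=shot('w15');held('w15');overlay('w15',win=(205,0,315,150))
a=cv2.imread('pics/w15_held.png');b=cv2.imread('pics/w15_ov.png');H=600
f=lambda i:cv2.resize(i,(int(i.shape[1]*H/i.shape[0]),H))
o=np.hstack([f(a),f(b)]);print(o.shape);cv2.imwrite('pics/w15_c.png',o[:,:800] if o.shape[1]<=800 else cv2.resize(o,(800,int(600*800/o.shape[1]))))
go(*rk(0,.046),.06)
"
```

```text
t: 18.48
eef_pos: [0.5017, 0.1325, 0.119]
ee_rot: [3.139, -0.001, -1.423]
force: [0.0, -0.2, -0.7]
width: 0.0352
t: 18.65
eef_pos: [0.5025, 0.1311, 0.121]
ee_rot: [-3.141, 0.0, -1.426]
force: [-0.2, -0.1, -1.5]
width: 0.0356
(600, 890, 3)
slide [-0.007, -0.0002, 0.1224] turn [-0.0002, 0.0001, -0.0003] rows 1.5 at [0.5026 0.131  0.1212] [-3.14   0.    -1.426] F [ 1.1  0.1 -1.8] w 0.0354 t 18.7
```

View pics/w15_c.png

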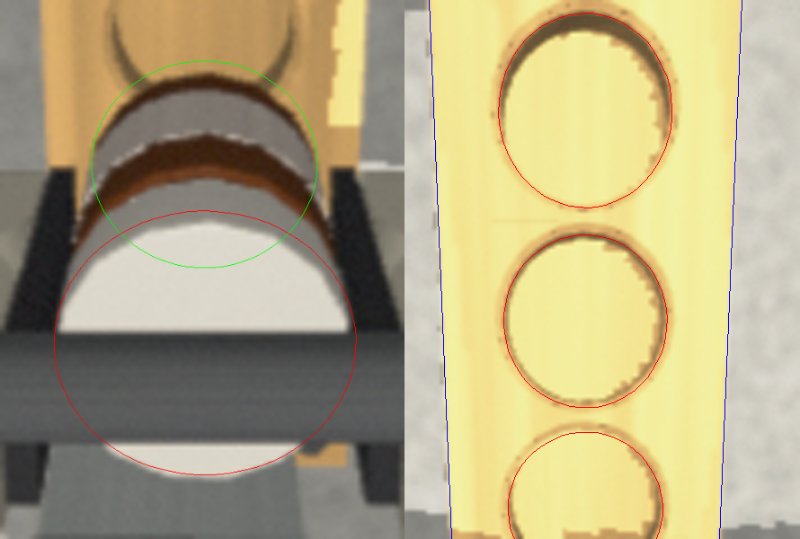

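```bash
python3 -m crank '[{"slide":[-0.005,0,0.06],"turn":[0,0,0],"fingers":-0.4},{"slide":[-0.005,0,0.12],"turn":[0,0,0],"fingers":-0.4},{"slide":[-0.005,0,0.12],"turn":[0,0,0],"fingers":-0.4},{"slide":[-0.005,0,0.12],"turn":[0,0,0],"fingers":-0.4},{"slide":[-0.005,0,0.12],"turn":[0,0,0],"fingers":-0.4}]'
python3 -c "
from h import *
go(*rk(0,.045),.032)
"
```

```text
t: 19.12
eef_pos: [0.503, 0.1341, 0.0621]
ee_rot: [-3.139, 0.0, -1.425]
force: [0.4, 0.8, -0.8]
width: 0.0359
slide [0.0009, 0.0015, 0.0602] turn [-0.0003, 0.0, -0.0002] rows 0.7 at [0.503  0.1341 0.0621] [-3.139  0.    -1.425] F [ 0.4  0.8 -0.8] w 0.0359 t 19.12
```

```bash
python3 -m crank '[{"slide":[0.001,0.001,0.02],"turn":[0,0,0],"fingers":-0.4},{"slide":[0.001,0.001,0.036],"turn":[0,0,0],"fingers":-0.4},{"slide":[0.001,0.001,0.048],"turn":[0,0,0],"fingers":-0.4},{"slide":[0.001,0.001,0.06],"turn":[0,0,0],"fingers":-0.4},{"slide":[0.001,0.001,0.06],"turn":[0,0,0],"fingers":-0.4}]'
python3 -c "
from h import *
go(*rk(0,.045),.032)
"
```

```text
t: 19.53
eef_pos: [0.5017, 0.1335, 0.0301]
ee_rot: [-3.141, -0.0, -1.425]
force: [-0.7, -0.9, -0.5]
width: 0.0355
slide [0.0002, -0.0015, -0.0038] turn [-0.0, -0.0001, -0.0001] rows 0.0 at [0.5017 0.1335 0.0301] [-3.141 -0.    -1.425] F [-0.7 -0.9 -0.5] w 0.0355 t 19.53
```

Seated. Release, rise, go to A.

```bash
python3 -m crank '[{"slide":[0,0,0],"turn":[0,0,0],"fingers":0.3},{"slide":[0,0,0],"turn":[0,0,0],"fingers":0.3},{"slide":[0,0,0],"turn":[0,0,0],"fingers":0.3},{"slide":[0,0,0],"turn":[0,0,0],"fingers":0.3},{"slide":[0,0,0],"turn":[0,0,0],"fingers":0.3}]'
python3 -m crank '[{"slide":[0,0,-0.06],"turn":[0,0,0],"fingers":0.3},{"slide":[0,0,-0.14],"turn":[0,0,0],"fingers":0.3},{"slide":[0,0,-0.22],"turn":[0,0,0],"fingers":0.3},{"slide":[0,0,-0.3],"turn":[0,0,0],"fingers":0.3},{"slide":[0,0,-0.32],"turn":[0,0,0],"fingers":0.3}]'
python3 -m crank '[{"slide":[0.4,0.13,0.0],"turn":[0,0,0],"fingers":0.3},{"slide":[0.4,0.13,0.0],"turn":[0,0,0],"fingers":0.3},{"slide":[0.4,0.13,0.0],"turn":[0,0,0],"fingers":0.3},{"slide":[0.4,0.13,0],"turn":[0,0,0],"fingers":0.3},{"slide":[0.4,0.13,0],"turn":[0,0,0],"fingers":0.3}]'
python3 -c "
from h import *
go(.4655,-.225,.17)
"
```

```text
t: 19.95
eef_pos: [0.5018, 0.1337, 0.0306]
ee_rot: [-3.141, 0.0, -1.425]
force: [-0.3, -0.2, -0.9]
width: 0.0564
t: 20.37
eef_pos: [0.5044, 0.1347, 0.1974]
ee_rot: [-3.132, 0.003, -1.424]
force: [0.4, 0.6, 1.2]
width: 0.057
t: 20.78
eef_pos: [0.4659, -0.0733, 0.1907]
ee_rot: [-3.14, 0.0, -1.424]
force: [0.7, 0.1, -0.2]
width: 0.0569
slide [0.3, 0.0452, 0.0414] turn [-0.0002, 0.0, -0.0] rows 3.7 at [ 0.4659 -0.0733  0.1907] [-3.14   0.    -1.424] F [ 0.7  0.1 -0.2] w 0.0569 t 20.78
```

```bash
python3 -m crank '[{"slide":[0.3,0.045,0.04],"turn":[0,0,0],"fingers":0.3},{"slide":[0.3,0.045,0.04],"turn":[0,0,0],"fingers":0.3},{"slide":[0.3,0.045,0.04],"turn":[0,0,0],"fingers":0.3},{"slide":[0.3,0.045,0.04],"turn":[0,0,0],"fingers":0.3},{"slide":[0.3,0.045,0.04],"turn":[0,0,0],"fingers":0.3}]'
python3 -m crank '[{"slide":[0,0,0],"turn":[0,0,0],"fingers":0.3},{"slide":[0,0,0],"turn":[0,0,0],"fingers":0.3}]'
python3 -c "
from h import *
c,im=shot('w16'); caps(c,im);go(.4655,-.2625,.022)
"
```

```text
t: 21.2
eef_pos: [0.4652, -0.2273, 0.1692]
ee_rot: [3.14, 0.0, -1.429]
force: [0.5, 0.4, -0.1]
width: 0.057
t: 21.37
eef_pos: [0.466, -0.2234, 0.1703]
ee_rot: [-3.141, 0.0, -1.426]
force: [-0.1, 0.8, 0.1]
width: 0.0568
cap px1.5 34 171 wh 53 112 exp 36.5 xy [ 0.7029 -0.2557]
cap px1.5 246 173 wh 36 36 exp 36.4 xy [ 0.5643 -0.2748]
cap px1.5 391 209 wh 35 29 exp 35.5 xy [ 0.4666 -0.265 ]
slide [0.0782, 0.0132, 0.2971] turn [-0.0001, 0.0, -0.0001] rows 3.7 at [ 0.4662 -0.2229  0.1706] [-3.141  0.    -1.425] F [0.1 0.9 0.2] w 0.0568 t 21.42
```

View pics/w16.png

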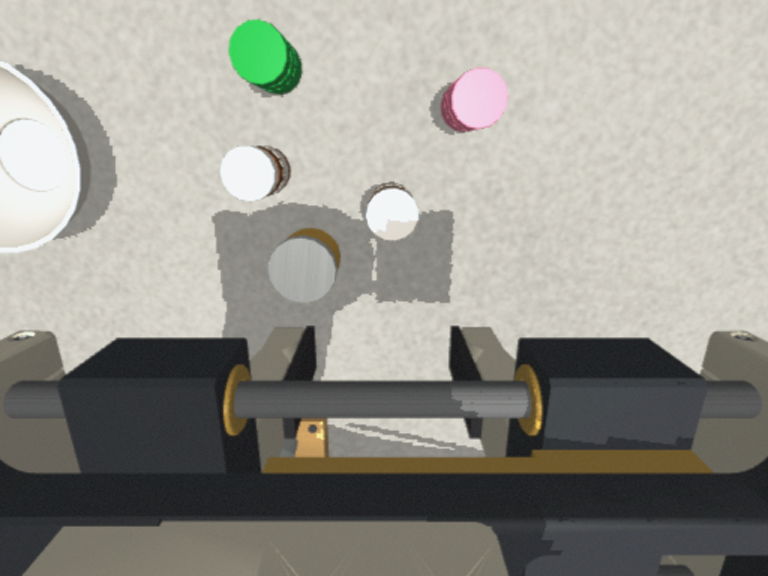

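A is at (391,213), tin at (303,268), D at (250,173). Pink (475,98) and green (262,52) stay untouched. Descending on A.

```bash
python3 -c "
from h import *
c=pickle.load(open('w16.pkl','rb'));print(px2w('wrist',391.5/1.5,213/1.5,.052,c))"
python3 -m crank '[{"slide":[0.077,0.01,0.08],"turn":[0,0,0],"fingers":0.3},{"slide":[0.077,0.01,0.16],"turn":[0,0,0],"fingers":0.3},{"slide":[0.077,0.01,0.24],"turn":[0,0,0],"fingers":0.3},{"slide":[0.077,0.01,0.29],"turn":[0,0,0],"fingers":0.3},{"slide":[0.077,0.01,0.292],"turn":[0,0,0],"fingers":0.3}]'
python3 -m crank '[{"slide":[0,0,0],"turn":[0,0,0],"fingers":0.3},{"slide":[0,0,0],"turn":[0,0,0],"fingers":0.3}]'
python3 -c "
from h import *
go(.4655,-.2625,.022)
"
```

```text
[ 0.46570138 -0.26262881  0.052     ]
t: 21.83
eef_pos: [0.4631, -0.2602, 0.0192]
ee_rot: [3.134, 0.004, -1.425]
force: [-1.2, -0.1, -0.4]
width: 0.0568
t: 22.0
eef_pos: [0.4686, -0.2618, 0.0263]
ee_rot: [-3.139, -0.001, -1.423]
force: [-0.4, -0.2, 1.4]
width: 0.057
slide [0.0005, 0.0063, 0.0087] turn [-0.0004, -0.0002, 0.0002] rows 0.1 at [ 0.4686 -0.2618  0.0263] [-3.139e+00 -1.000e-03 -1.423e+00] F [-0.4 -0.2  1.4] w 0.057 t 22.0
```

```bash
python3 -m crank '[{"slide":[0,0.005,0.008],"turn":[0,0,0],"fingers":0.3},{"slide":[0,0.005,0.008],"turn":[0,0,0],"fingers":-0.4},{"slide":[0,0.005,0.008],"turn":[0,0,0],"fingers":-0.4},{"slide":[0,0.005,0.008],"turn":[0,0,0],"fingers":-0.4},{"slide":[0,0.005,0.008],"turn":[0,0,0],"fingers":-0.4}]' 25
python3 -m crank '[{"slide":[0,0,0],"turn":[0,0,0],"fingers":-0.4},{"slide":[0,0,0],"turn":[0,0,0],"fingers":-0.4},{"slide":[0,0,0],"turn":[0,0,0],"fingers":-0.4}]'
python3 -m crank '[{"slide":[0,0,-0.05],"turn":[0,0,0],"fingers":-0.4},{"slide":[0,0,-0.13],"turn":[0,0,0],"fingers":-0.4},{"slide":[0,0,-0.21],"turn":[0,0,0],"fingers":-0.4},{"slide":[0,0,-0.3],"turn":[0,0,0],"fingers":-0.4},{"slide":[0,0,-0.3],"turn":[0,0,0],"fingers":-0.4}]'
python3 -c "
from h import *
go(*rk(0,0),.17)
"
```

```text
t: 22.42
eef_pos: [0.4649, -0.2627, 0.0213]
ee_rot: [-3.14, -0.0, -1.425]
force: [0.2, 0.4, -0.6]
width: 0.0355
t: 22.67
eef_pos: [0.4649, -0.2628, 0.0213]
ee_rot: [-3.14, -0.0, -1.425]
force: [-1.5, 2.0, 6.9]
width: 0.0355
t: 23.08
eef_pos: [0.4681, -0.2642, 0.1785]
ee_rot: [-3.131, -0.006, -1.424]
force: [1.3, -0.5, 0.2]
width: 0.0357
slide [-0.6869, -0.1841, 0.0152] turn [-0.0017, -0.0009, 0.0] rows 8.5 at [ 0.4681 -0.2642  0.1785] [-3.131 -0.006 -1.424] F [ 1.3 -0.5  0.2] w 0.0357 t 23.08
```

```bash
python3 -m crank '[{"slide":[-0.38,-0.1,0.0],"turn":[0,0,0],"fingers":-0.4},{"slide":[-0.38,-0.1,0.0],"turn":[0,0,0],"fingers":-0.4},{"slide":[-0.38,-0.1,0.0],"turn":[0,0,0],"fingers":-0.4},{"slide":[-0.38,-0.1,0],"turn":[0,0,0],"fingers":-0.4},{"slide":[-0.38,-0.1,0],"turn":[0,0,0],"fingers":-0.4}]'
python3 -c "
from h import *
go(*rk(0,0),.13)
"
```

```text
t: 23.5
eef_pos: [0.4861, -0.065, 0.1706]
ee_rot: [-3.14, 0.0, -1.425]
force: [-0.3, -0.5, 0.4]
width: 0.0356
slide [-0.298, -0.0899, 0.0814] turn [-0.0002, 0.0001, -0.0002] rows 3.9 at [ 0.4861 -0.065   0.1706] [-3.14   0.    -1.425] F [-0.3 -0.5  0.4] w 0.0356 t 23.5
```

```bash
python3 -m crank '[{"slide":[-0.298,-0.09,0],"turn":[0,0,0],"fingers":-0.4},{"slide":[-0.298,-0.09,0.0],"turn":[0,0,0],"fingers":-0.4},{"slide":[-0.298,-0.09,0.1],"turn":[0,0,0],"fingers":-0.4},{"slide":[-0.298,-0.09,0.1],"turn":[0,0,0],"fingers":-0.4},{"slide":[-0.298,-0.09,0.1],"turn":[0,0,0],"fingers":-0.4}]'
python3 -m crank '[{"slide":[0,0,0],"turn":[0,0,0],"fingers":-0.4},{"slide":[0,0,0],"turn":[0,0,0],"fingers":-0.4}]'
cat >> h.py <<'E'
def both(n):
    held(n);overlay(n,win=(205,0,315,150))
    a=cv2.imread(f'pics/{n}_held.png');b=cv2.imread(f'pics/{n}_ov.png');H=530
    f=lambda i:cv2.resize(i,(int(i.shape[1]*H/i.shape[0]),H))
    cv2.imwrite(f'pics/{n}_c.png',np.hstack([f(a),f(b)])[:,:800])
E
python3 -c "
from h import *
c,im=shot('w17');both('w17')
go(*rk(0,-.001),.06)
"
```

```text
t: 23.92
eef_pos: [0.5082, 0.0901, 0.117]
ee_rot: [3.139, -0.0, -1.423]
force: [0.1, -0.9, -0.7]
width: 0.0354
t: 24.08
eef_pos: [0.5089, 0.0865, 0.1202]
ee_rot: [3.141, -0.001, -1.424]
force: [0.7, -1.1, -0.4]
width: 0.0353
slide [-0.0039, -0.0004, 0.1217] turn [-0.0001, -0.0, -0.0002] rows 1.5 at [0.5092 0.0861 0.1208] [-3.141 -0.    -1.425] F [-0.4 -0.9 -0.6] w 0.0356 t 24.13
```

View pics/w17_c.png

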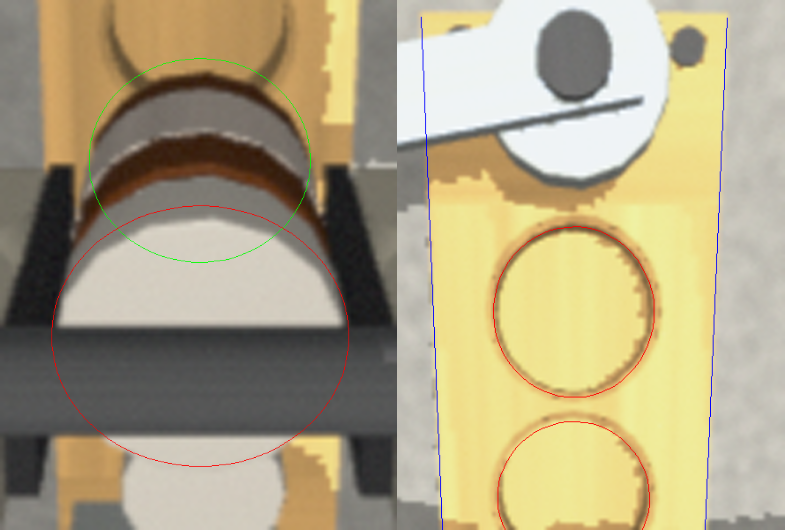

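```bash
python3 -m crank '[{"slide":[-0.004,0,0.06],"turn":[0,0,0],"fingers":-0.4},{"slide":[-0.004,0,0.12],"turn":[0,0,0],"fingers":-0.4},{"slide":[-0.004,0,0.12],"turn":[0,0,0],"fingers":-0.4},{"slide":[-0.004,0,0.12],"turn":[0,0,0],"fingers":-0.4},{"slide":[-0.004,0,0.12],"turn":[0,0,0],"fingers":-0.4}]'
python3 -c "
from h import *
go(*rk(0,-.001),.032)
"
```

```text
t: 24.55
eef_pos: [0.51, 0.0881, 0.0623]
ee_rot: [-3.139, 0.0, -1.426]
force: [1.1, -0.5, 0.1]
width: 0.0354
slide [-0.0001, 0.0018, 0.0605] turn [-0.0004, 0.0, -0.0003] rows 0.7 at [0.51   0.0881 0.0623] [-3.139  0.    -1.426] F [ 1.1 -0.5  0.1] w 0.0354 t 24.55
```

```bash
python3 -m crank '[{"slide":[0.0,0.001,0.02],"turn":[0,0,0],"fingers":-0.4},{"slide":[0.0,0.001,0.036],"turn":[0,0,0],"fingers":-0.4},{"slide":[0.0,0.001,0.048],"turn":[0,0,0],"fingers":-0.4},{"slide":[0.0,0.001,0.06],"turn":[0,0,0],"fingers":-0.4},{"slide":[0.0,0.001,0.06],"turn":[0,0,0],"fingers":-0.4}]'
python3 -c "
from h import *
go(*rk(0,-.001),.032)
"
```

```text
t: 24.97
eef_pos: [0.5085, 0.0884, 0.0301]
ee_rot: [-3.141, -0.0, -1.425]
force: [0.7, 0.1, 0.2]
width: 0.0354
slide [0.001, -0.0012, -0.0037] turn [-0.0, -0.0001, -0.0001] rows 0.0 at [0.5085 0.0884 0.0301] [-3.141 -0.    -1.425] F [0.7 0.1 0.2] w 0.0354 t 24.97
```

Release and go to D.

```bash
python3 -m crank '[{"slide":[0,0,0],"turn":[0,0,0],"fingers":0.3},{"slide":[0,0,0],"turn":[0,0,0],"fingers":0.3},{"slide":[0,0,0],"turn":[0,0,0],"fingers":0.3},{"slide":[0,0,0],"turn":[0,0,0],"fingers":0.3},{"slide":[0,0,0],"turn":[0,0,0],"fingers":0.3}]'
python3 -m crank '[{"slide":[0,0,-0.06],"turn":[0,0,0],"fingers":0.3},{"slide":[0,0,-0.14],"turn":[0,0,0],"fingers":0.3},{"slide":[0,0,-0.22],"turn":[0,0,0],"fingers":0.3},{"slide":[0,0,-0.3],"turn":[0,0,0],"fingers":0.3},{"slide":[0,0,-0.32],"turn":[0,0,0],"fingers":0.3}]'
python3 -m crank '[{"slide":[0.4,0,0.0],"turn":[0,0,0],"fingers":0.3},{"slide":[0.4,0,0.0],"turn":[0,0,0],"fingers":0.3},{"slide":[0.4,0,0.0],"turn":[0,0,0],"fingers":0.3},{"slide":[0.4,0,0],"turn":[0,0,0],"fingers":0.3},{"slide":[0.4,0,0],"turn":[0,0,0],"fingers":0.3}]'
python3 -c "
from h import *
go(.564,-.235,.17)
"
```

```text
t: 25.38
eef_pos: [0.5085, 0.0885, 0.0306]
ee_rot: [-3.141, 0.0, -1.425]
force: [-0.0, 0.1, -0.2]
width: 0.0561
t: 25.8
eef_pos: [0.5113, 0.0894, 0.1974]
ee_rot: [-3.132, 0.002, -1.424]
force: [0.9, -0.3, 0.3]
width: 0.0567
t: 26.22
eef_pos: [0.5373, -0.1118, 0.1906]
ee_rot: [-3.14, -0.0, -1.425]
force: [0.6, 1.3, 0.1]
width: 0.0567
slide [0.2516, -0.017, 0.0413] turn [-0.0002, -0.0, -0.0002] rows 3.1 at [ 0.5373 -0.1118  0.1906] [-3.14  -0.    -1.425] F [0.6 1.3 0.1] w 0.0567 t 26.22
```

```bash
python3 -m crank '[{"slide":[0.252,-0.017,0.04],"turn":[0,0,0],"fingers":0.3},{"slide":[0.252,-0.017,0.04],"turn":[0,0,0],"fingers":0.3},{"slide":[0.252,-0.017,0.04],"turn":[0,0,0],"fingers":0.3},{"slide":[0.252,-0.017,0.04],"turn":[0,0,0],"fingers":0.3},{"slide":[0.252,-0.017,0.04],"turn":[0,0,0],"fingers":0.3}]'
python3 -m crank '[{"slide":[0,0,0],"turn":[0,0,0],"fingers":0.3},{"slide":[0,0,0],"turn":[0,0,0],"fingers":0.3}]'
python3 -c "
from h import *
c,im=shot('w18'); caps(c,im);go(.564,-.273,.022)
"
```

```text
t: 26.63
eef_pos: [0.5635, -0.2352, 0.169]
ee_rot: [3.14, 0.001, -1.429]
force: [0.1, 0.3, -0.7]
width: 0.057
t: 26.8
eef_pos: [0.564, -0.232, 0.1707]
ee_rot: [-3.141, 0.0, -1.425]
force: [0.2, 1.5, 0.0]
width: 0.0573
cap px1.5 131 185 wh 131 131 exp 36.1 xy [ 0.7385 -0.2643]
cap px1.5 143 194 wh 101 100 exp 35.8 xy [ 0.7306 -0.259 ]
cap px1.5 392 205 wh 34 32 exp 35.6 xy [ 0.5646 -0.2767]
slide [0.0816, 0.0128, 0.298] turn [-0.0002, -0.0, 0.0] rows 3.7 at [ 0.5642 -0.2317  0.171 ] [-3.14  -0.    -1.424] F [ 0.2 -0.2  0. ] w 0.0571 t 26.85
```

View pics/w18.png

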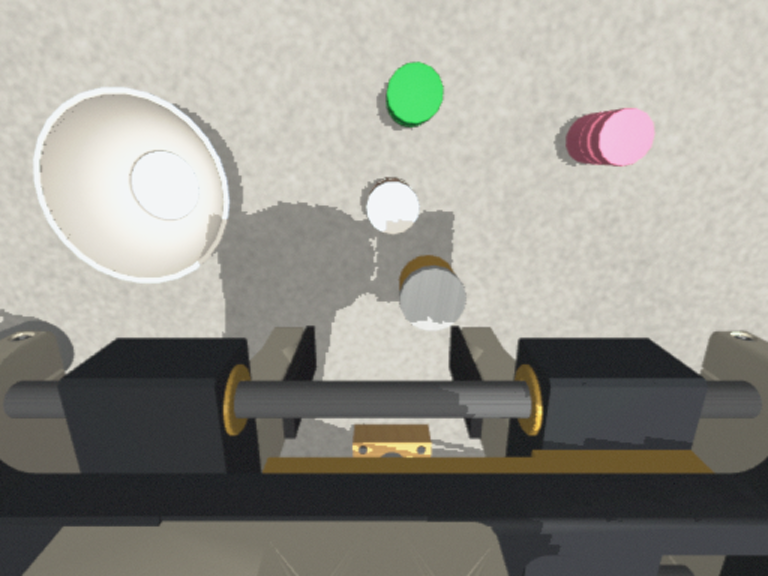

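```bash
python3 -c "
from h import *
c=pickle.load(open('w18.pkl','rb'));print(px2w('wrist',392/1.5,206.5/1.5,.052,c))"
python3 -m crank '[{"slide":[0.085,0.009,0.04],"turn":[0,0,0],"fingers":0.3},{"slide":[0.085,0.009,0.12],"turn":[0,0,0],"fingers":0.3},{"slide":[0.085,0.009,0.2],"turn":[0,0,0],"fingers":0.3},{"slide":[0.085,0.009,0.27],"turn":[0,0,0],"fingers":0.3},{"slide":[0.085,0.009,0.292],"turn":[0,0,0],"fingers":0.3}]'
python3 -m crank '[{"slide":[0,0,0],"turn":[0,0,0],"fingers":0.3},{"slide":[0,0,0],"turn":[0,0,0],"fingers":0.3}]'
python3 -c "
from h import *
go(.564,-.2745,.022)
"
```

```text
[ 0.56417119 -0.27558941  0.052     ]
t: 27.27
eef_pos: [0.5628, -0.2735, 0.0199]
ee_rot: [3.136, 0.003, -1.425]
force: [-0.9, 0.6, -0.9]
width: 0.057
t: 27.43
eef_pos: [0.5669, -0.275, 0.0258]
ee_rot: [-3.141, -0.001, -1.423]
force: [0.5, 0.2, 1.5]
width: 0.0569
slide [-0.0018, 0.0056, 0.0076] turn [-0.0002, -0.0001, 0.0001] rows 0.1 at [ 0.5669 -0.275   0.0258] [-3.141e+00 -1.000e-03 -1.423e+00] F [0.5 0.2 1.5] w 0.0569 t 27.43
```

```bash
python3 -m crank '[{"slide":[-0.002,0.005,0.008],"turn":[0,0,0],"fingers":0.3},{"slide":[-0.002,0.005,0.008],"turn":[0,0,0],"fingers":-0.4},{"slide":[-0.002,0.005,0.008],"turn":[0,0,0],"fingers":-0.4},{"slide":[-0.002,0.005,0.008],"turn":[0,0,0],"fingers":-0.4},{"slide":[-0.002,0.005,0.008],"turn":[0,0,0],"fingers":-0.4}]' 25
python3 -m crank '[{"slide":[0,0,0],"turn":[0,0,0],"fingers":-0.4},{"slide":[0,0,0],"turn":[0,0,0],"fingers":-0.4},{"slide":[0,0,0],"turn":[0,0,0],"fingers":-0.4}]'
python3 -m crank '[{"slide":[0,0,-0.05],"turn":[0,0,0],"fingers":-0.4},{"slide":[0,0,-0.13],"turn":[0,0,0],"fingers":-0.4},{"slide":[0,0,-0.21],"turn":[0,0,0],"fingers":-0.4},{"slide":[0,0,-0.3],"turn":[0,0,0],"fingers":-0.4},{"slide":[0,0,-0.3],"turn":[0,0,0],"fingers":-0.4}]'
python3 -m crank '[{"slide":[-0.38,0.0,0.0],"turn":[0,0,0],"fingers":-0.4},{"slide":[-0.38,0.0,0.0],"turn":[0,0,0],"fingers":-0.4},{"slide":[-0.38,0.0,0.0],"turn":[0,0,0],"fingers":-0.4},{"slide":[-0.38,0.0,0],"turn":[0,0,0],"fingers":-0.4},{"slide":[-0.38,0.0,0],"turn":[0,0,0],"fingers":-0.4}]'
python3 -c "
from h import *
go(*rk(0,-.046),.17)
"
```

```text
t: 27.85
eef_pos: [0.5638, -0.275, 0.0216]
ee_rot: [-3.139, -0.001, -1.425]
force: [-2.6, -0.3, 2.5]
width: 0.0361
t: 28.1
eef_pos: [0.5638, -0.2751, 0.0216]
ee_rot: [-3.14, -0.001, -1.425]
force: [-1.7, 1.3, 6.9]
width: 0.0356
t: 28.52
eef_pos: [0.567, -0.2766, 0.1795]
ee_rot: [-3.13, -0.006, -1.424]
force: [2.2, -1.2, 0.4]
width: 0.0356
t: 28.93
eef_pos: [0.5347, -0.0841, 0.1706]
ee_rot: [-3.14, 0.001, -1.424]
force: [-0.2, -0.2, -1.3]
width: 0.0355
slide [-0.258, 0.0002, 0.0013] turn [-0.0002, 0.0001, -0.0001] rows 3.1 at [ 0.5347 -0.0841  0.1706] [-3.140e+00  1.000e-03 -1.424e+00] F [-0.2 -0.2 -1.3] w 0.0355 t 28.93
```

```bash
python3 -m crank '[{"slide":[-0.258,0,0],"turn":[0,0,0],"fingers":-0.4},{"slide":[-0.258,0,0.0],"turn":[0,0,0],"fingers":-0.4},{"slide":[-0.258,0,0.1],"turn":[0,0,0],"fingers":-0.4},{"slide":[-0.258,0,0.1],"turn":[0,0,0],"fingers":-0.4},{"slide":[-0.258,0,0.1],"turn":[0,0,0],"fingers":-0.4}]'
python3 -m crank '[{"slide":[0,0,0],"turn":[0,0,0],"fingers":-0.4},{"slide":[0,0,0],"turn":[0,0,0],"fingers":-0.4}]'
python3 -c "
from h import *
c,im=shot('w19');both('w19')
go(*rk(0,-.047),.06)
"
```

```text
t: 29.35
eef_pos: [0.5141, 0.0429, 0.117]
ee_rot: [3.137, -0.0, -1.423]
force: [-0.9, -1.0, -1.6]
width: 0.0355
t: 29.52
eef_pos: [0.5173, 0.0406, 0.1209]
ee_rot: [-3.141, -0.0, -1.424]
force: [0.1, -0.6, -1.0]
width: 0.0356
slide [-0.0047, 0.0029, 0.1225] turn [-0.0003, 0.0, -0.0002] rows 1.5 at [0.5176 0.0404 0.1212] [-3.14   0.    -1.425] F [-0.4  0.3 -0. ] w 0.0357 t 29.57
```

View pics/w19_c.png

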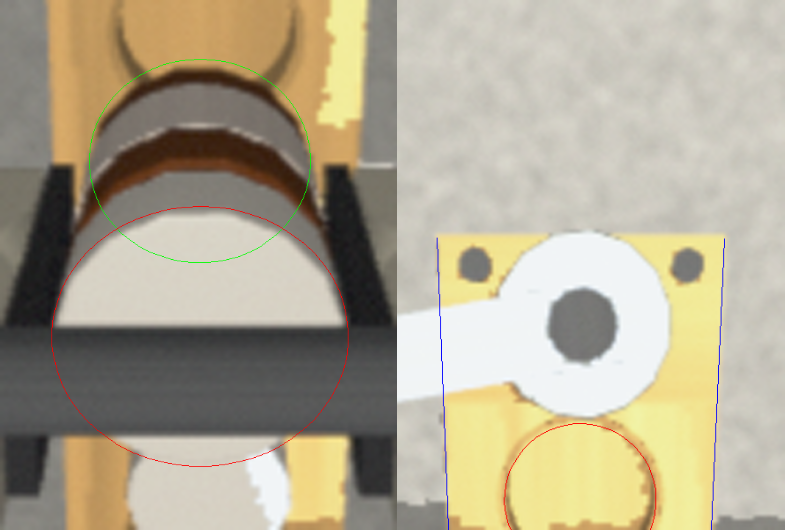

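```bash
python3 -m crank '[{"slide":[-0.0055,0.002,0.06],"turn":[0,0,0],"fingers":-0.4},{"slide":[-0.0055,0.002,0.12],"turn":[0,0,0],"fingers":-0.4},{"slide":[-0.0055,0.002,0.12],"turn":[0,0,0],"fingers":-0.4},{"slide":[-0.0055,0.002,0.12],"turn":[0,0,0],"fingers":-0.4},{"slide":[-0.0055,0.002,0.12],"turn":[0,0,0],"fingers":-0.4}]'
python3 -c "
from h import *
go(*rk(0,-.0465),.032)
"
```

```text
t: 29.98
eef_pos: [0.5168, 0.0429, 0.0621]
ee_rot: [-3.139, -0.0, -1.426]
force: [0.4, -0.5, 0.7]
width: 0.0354
slide [-0.0004, 0.0021, 0.0603] turn [-0.0004, -0.0, -0.0003] rows 0.7 at [0.5168 0.0429 0.0621] [-3.139 -0.    -1.426] F [ 0.4 -0.5  0.7] w 0.0354 t 29.98
```

```bash
python3 -m crank '[{"slide":[0.0,0.001,0.02],"turn":[0,0,0],"fingers":-0.4},{"slide":[0.0,0.001,0.036],"turn":[0,0,0],"fingers":-0.4},{"slide":[0.0,0.001,0.048],"turn":[0,0,0],"fingers":-0.4},{"slide":[0.0,0.001,0.06],"turn":[0,0,0],"fingers":-0.4},{"slide":[0.0,0.001,0.06],"turn":[0,0,0],"fingers":-0.4}]'
python3 -c "
from h import *
go(*rk(0,-.0465),.032)
"
```

```text
t: 30.4
eef_pos: [0.5151, 0.0431, 0.0302]
ee_rot: [-3.141, -0.0, -1.425]
force: [-0.3, -0.4, -0.8]
width: 0.0354
slide [0.0005, -0.0015, -0.0036] turn [-0.0, -0.0001, -0.0001] rows 0.0 at [0.5151 0.0431 0.0302] [-3.141 -0.    -1.425] F [-0.3 -0.4 -0.8] w 0.0354 t 30.4
```

Release, rise, and inspect with all cameras from a spot beyond the bolt side.

```bash
python3 -m crank '[{"slide":[0,0,0],"turn":[0,0,0],"fingers":0.3},{"slide":[0,0,0],"turn":[0,0,0],"fingers":0.3},{"slide":[0,0,0],"turn":[0,0,0],"fingers":0.3},{"slide":[0,0,0],"turn":[0,0,0],"fingers":0.3},{"slide":[0,0,0],"turn":[0,0,0],"fingers":0.3}]'
python3 -m crank '[{"slide":[0,0,-0.06],"turn":[0,0,0],"fingers":0.3},{"slide":[0,0,-0.14],"turn":[0,0,0],"fingers":0.3},{"slide":[0,0,-0.22],"turn":[0,0,0],"fingers":0.3},{"slide":[0,0,-0.3],"turn":[0,0,0],"fingers":0.3},{"slide":[0,0,-0.38],"turn":[0,0,0],"fingers":0.3}]'
python3 -m crank '[{"slide":[-0.3,0,-0.1],"turn":[0,0,0],"fingers":0.3},{"slide":[-0.3,0,-0.1],"turn":[0,0,0],"fingers":0.3},{"slide":[-0.3,0,-0.1],"turn":[0,0,0],"fingers":0.3},{"slide":[-0.3,0,-0.1],"turn":[0,0,0],"fingers":0.3},{"slide":[-0.3,0,-0.1],"turn":[0,0,0],"fingers":0.3}]'
python3 -c "
from h import *
c,im=shot('w20')
for n in('scene','side'): cv2.imwrite(f'pics/{n}2.png',grab_frame(n)[:,:,::-1])
crop('pics/scene2.png',100,140,320,290,3.5,'pics/sc2c.png')
crop('pics/side2.png',140,140,410,370,2.6,'pics/si2c.png')
"
```

```text
t: 30.82
eef_pos: [0.5151, 0.0433, 0.0305]
ee_rot: [-3.141, 0.0, -1.425]
force: [0.4, 0.6, 0.2]
width: 0.0565
t: 31.23
eef_pos: [0.5145, 0.043, 0.2227]
ee_rot: [-3.141, 0.0, -1.425]
force: [1.0, 0.3, -0.6]
width: 0.0572
t: 31.65
eef_pos: [0.4936, 0.1963, 0.2729]
ee_rot: [-3.137, 0.002, -1.422]
force: [0.9, 0.1, 0.6]
width: 0.0572
```

View pics/w20.png

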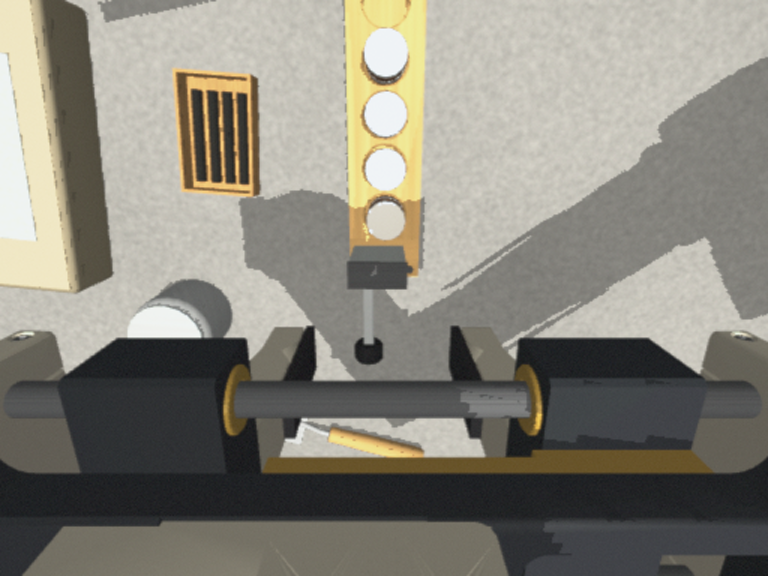

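View pics/sc2c.png

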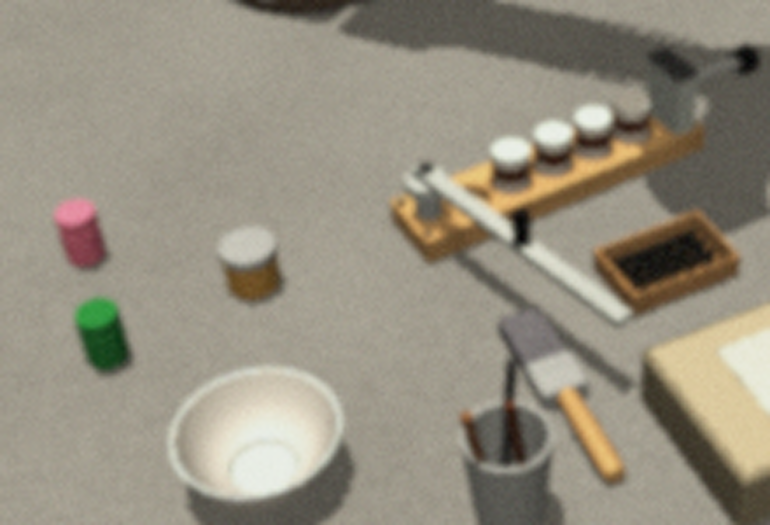

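View pics/si2c.png

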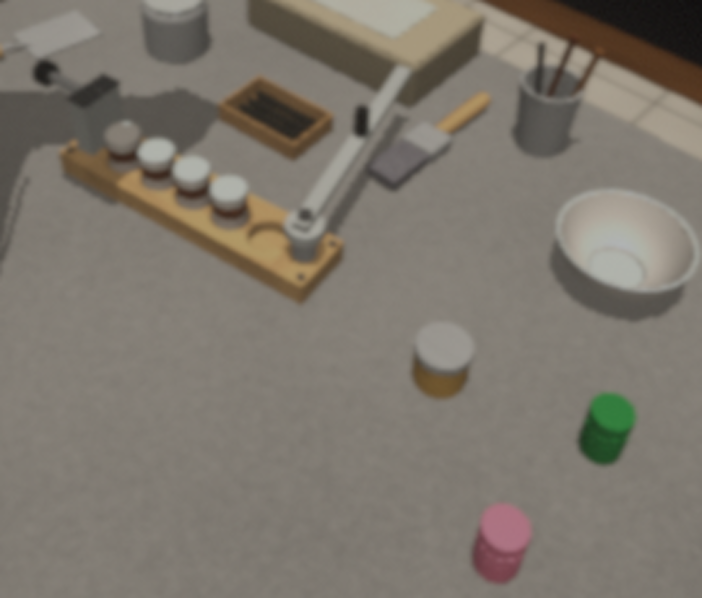

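All four jars sit level in bores 4, 3, 2 and 1, and no fifth jar is in view. Back to the peg to shut the keeper.

```bash
python3 -c "
from h import *
a=1.4;p=rk(.13*np.sin(a),-.134+.13*np.cos(a));print(p);go(*p,.25,-1.424-a)"
python3 -m crank '[{"slide":[0.36,-0.35,0],"turn":[0,0,0.1],"fingers":0},{"slide":[0.36,-0.35,0],"turn":[0,0,0.1],"fingers":0},{"slide":[0.36,-0.35,0],"turn":[0,0,0.1],"fingers":0},{"slide":[0.36,-0.35,0],"turn":[0,0,0.1],"fingers":0},{"slide":[0.36,-0.35,0],"turn":[0,0,0.1],"fingers":0}]'
python3 -c "
from h import *
a=1.4;p=rk(.13*np.sin(a),-.134+.13*np.cos(a));go(*p,.2,-1.424-a)"
```

```text
[ 0.65211756 -0.00293318]
slide [0.4318, -0.2583, 0.0406] turn [-0.0, 0.0, 0.2228] rows 11.2 at [0.4928 0.1917 0.2703] [-3.141 -0.    -1.424] F [ 0.2 -0.1 -0.9] w 0.0572 t 31.8
t: 32.22
eef_pos: [0.6595, 0.0618, 0.2699]
ee_rot: [3.141, -0.0, -2.058]
force: [-0.2, 1.8, 0.9]
width: 0.0441
slide [0.1213, -0.0477, 0.1399] turn [0.0, -0.0001, 0.122] rows 6.1 at [0.6595 0.0618 0.2699] [ 3.141 -0.    -2.058] F [-0.2  1.8  0.9] w 0.0441 t 32.22
```

```bash
python3 -m crank '[{"slide":[0.121,-0.048,0.1],"turn":[0,0,0.1],"fingers":0},{"slide":[0.121,-0.048,0.1],"turn":[0,0,0.122],"fingers":0},{"slide":[0.121,-0.048,0.1],"turn":[0,0,0.122],"fingers":0},{"slide":[0.121,-0.048,0.1],"turn":[0,0,0.122],"fingers":0},{"slide":[0.121,-0.048,0.1],"turn":[0,0,0.122],"fingers":0}]'
python3 -m crank '[{"slide":[0,0,0],"turn":[0,0,0.02],"fingers":0},{"slide":[0,0,0],"turn":[0,0,0.02],"fingers":0},{"slide":[0,0,0],"turn":[0,0,0.02],"fingers":0}]'
python3 -c "
from h import *
shot('w21')
a=1.4;p=rk(.13*np.sin(a),-.134+.13*np.cos(a));go(*p,.083,-1.424-a)"
```

```text
t: 32.63
eef_pos: [0.651, -0.0028, 0.2191]
ee_rot: [3.141, -0.002, -2.685]
force: [0.1, 0.7, -0.1]
width: 0.0439
t: 32.88
eef_pos: [0.6515, -0.0012, 0.2201]
ee_rot: [-3.142, -0.0, -2.798]
force: [0.3, -0.4, -1.3]
width: 0.0442
slide [0.0004, -0.0043, 0.2745] turn [-0.0, -0.0, 0.0042] rows 3.3 at [ 0.6516 -0.0009  0.2202] [-3.142 -0.    -2.797] F [ 0.4 -1.   0.5] w 0.044 t 32.93
```

View pics/w21.png

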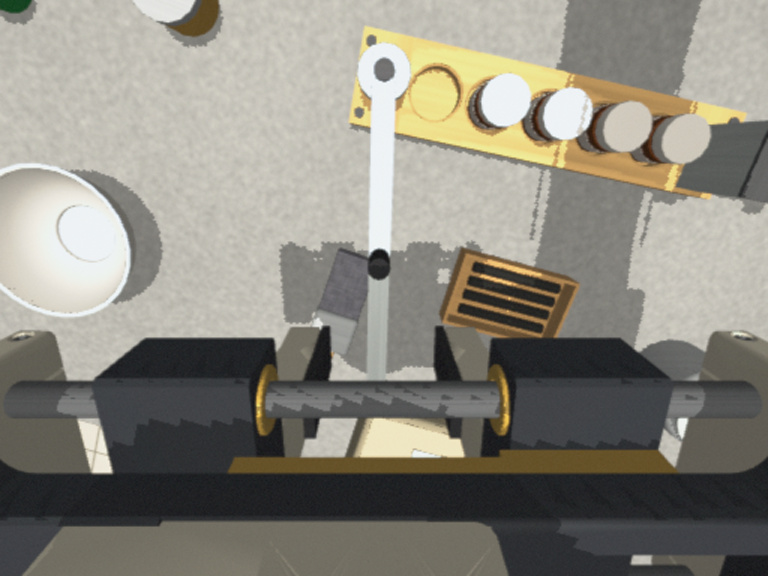

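```bash
python3 -m crank '[{"slide":[0,-0.004,0.08],"turn":[0,0,0.004],"fingers":0},{"slide":[0,-0.004,0.15],"turn":[0,0,0.004],"fingers":0},{"slide":[0,-0.004,0.21],"turn":[0,0,0.004],"fingers":0},{"slide":[0,-0.004,0.26],"turn":[0,0,0.004],"fingers":0},{"slide":[0,-0.004,0.264],"turn":[0,0,0.004],"fingers":0}]'
python3 -m crank '[{"slide":[0,0,0],"turn":[0,0,0],"fingers":0},{"slide":[0,0,0],"turn":[0,0,0],"fingers":0}]'
python3 -c "
from h import *
shot('w22')
a=1.4;p=rk(.13*np.sin(a),-.134+.13*np.cos(a));go(*p,.082,-1.424-a)"
```

```text
t: 33.35
eef_pos: [0.6492, -0.0025, 0.0831]
ee_rot: [3.14, -0.008, -2.824]
force: [-0.9, -0.5, -0.1]
width: 0.0436
t: 33.52
eef_pos: [0.6537, -0.0018, 0.0901]
ee_rot: [-3.141, 0.002, -2.824]
force: [-0.4, 0.5, 1.3]
width: 0.0434
slide [0.0046, -0.0012, 0.0174] turn [-0.0001, 0.0005, -0.0001] rows 0.2 at [ 0.6541 -0.0016  0.0907] [-3.141e+00  3.000e-03 -2.824e+00] F [-0.4 -0.4  0.5] w 0.0442 t 33.57
```

View pics/w22.png

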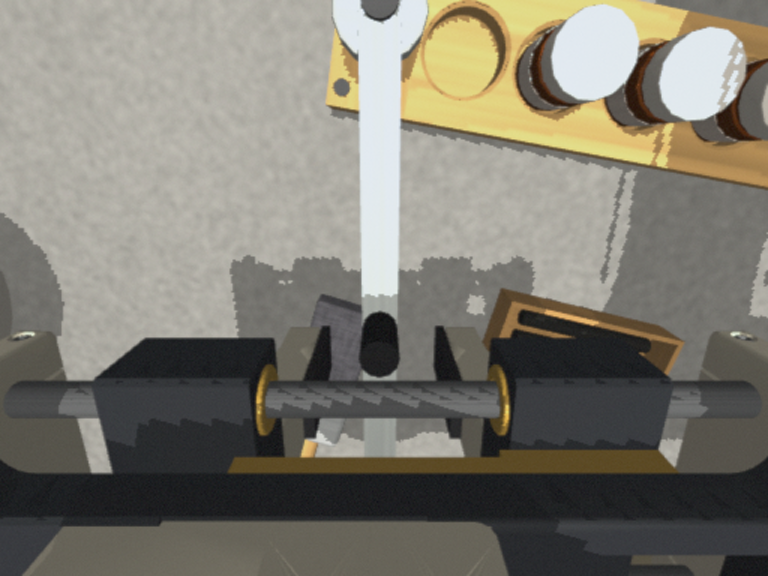

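Peg at (380,345) is centred between the fingers. Cage it and swing shut.

```bash
python3 -m crank '[{"slide":[0.005,0,0.015],"turn":[0,0,0],"fingers":-0.55},{"slide":[0.005,0,0.015],"turn":[0,0,0],"fingers":-0.55},{"slide":[0.005,0,0.015],"turn":[0,0,0],"fingers":-0.55},{"slide":[0.005,0,0.015],"turn":[0,0,0],"fingers":-0.55}]' 15
python3 -m crank '[{"slide":[0.0013,0.026,0],"turn":[0,0,-0.0159],"fingers":-0.55},{"slide":[0.0052,0.0517,0],"turn":[0,0,-0.0318],"fingers":-0.55},{"slide":[0.0116,0.0768,0],"turn":[0,0,-0.0477],"fingers":-0.55},{"slide":[0.0205,0.1012,0],"turn":[0,0,-0.0637],"fingers":-0.55},{"slide":[0.0318,0.1247,0],"turn":[0,0,-0.0796],"fingers":-0.55}]'
python3 -c "
from h import *
a=.9;p=rk(.13*np.sin(a),-.134+.13*np.cos(a));go(*p,.082,-1.424-a)"
python3 -m crank '[{"slide":[0.0013,0.026,0],"turn":[0,0,-0.0159],"fingers":-0.55},{"slide":[0.0052,0.0517,0],"turn":[0,0,-0.0318],"fingers":-0.55},{"slide":[0.0116,0.0768,0],"turn":[0,0,-0.0477],"fingers":-0.55},{"slide":[0.0205,0.1012,0],"turn":[0,0,-0.0637],"fingers":-0.55},{"slide":[0.0318,0.1247,0],"turn":[0,0,-0.0796],"fingers":-0.55}]'
python3 -c "
from h import *
shot('w23')
a=.4;p=rk(.13*np.sin(a),-.134+.13*np.cos(a));go(*p,.082,-1.424-a)"
```

```text
t: 33.9
eef_pos: [0.6505, -0.0025, 0.0818]
ee_rot: [-3.141, 0.001, -2.826]
force: [0.4, 0.9, 0.6]
width: 0.0229
t: 34.32
eef_pos: [0.6159, 0.0521, 0.0815]
ee_rot: [-3.141, 0.001, -2.321]
force: [0.5, -0.4, 0.7]
width: 0.0194
slide [-0.001, -0.0035, -0.0009] turn [-0.0002, 0.0001, 0.0005] rows 0.0 at [0.6159 0.0521 0.0815] [-3.141e+00  1.000e-03 -2.321e+00] F [ 0.5 -0.4  0.7] w 0.0194 t 34.32
t: 34.73
eef_pos: [0.5597, 0.0832, 0.0816]
ee_rot: [-3.14, 0.0, -1.82]
force: [2.5, -4.1, -0.3]
width: 0.0198
slide [0.0002, -0.0078, -0.001] turn [-0.0001, 0.0001, 0.0017] rows 0.1 at [0.5574 0.0833 0.0815] [-3.141  0.    -1.813] F [-4.2  0.5 -2.1] w 0.0199 t 34.78
```

View pics/w23.png

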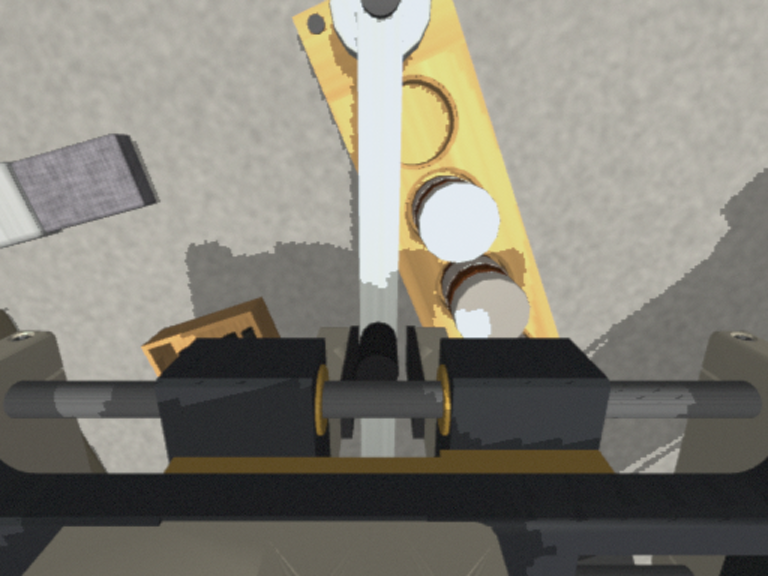

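```bash
python3 -m crank '[{"slide":[0.0013,0.026,0],"turn":[0,0,-0.0159],"fingers":-0.55},{"slide":[0.0052,0.0517,0],"turn":[0,0,-0.0318],"fingers":-0.55},{"slide":[0.0116,0.0768,0],"turn":[0,0,-0.0477],"fingers":-0.55},{"slide":[0.0185,0.096,0],"turn":[0,0,-0.062],"fingers":-0.55},{"slide":[0.0185,0.096,0],"turn":[0,0,-0.062],"fingers":-0.55}]'
python3 -c "
from h import *
a=0;p=rk(.13*np.sin(a),-.134+.13*np.cos(a));go(*p,.082,-1.424-a)"
python3 -m crank '[{"slide":[0,0.006,0],"turn":[0,0,0],"fingers":-0.55},{"slide":[0,0.013,0],"turn":[0,0,0],"fingers":-0.55},{"slide":[0,0.016,0],"turn":[0,0,0],"fingers":-0.55},{"slide":[0,0.016,0],"turn":[0,0,0],"fingers":-0.55}]'
python3 -c "
from h import *
shot('w24')
a=0;p=rk(.13*np.sin(a),-.134+.13*np.cos(a));go(*p,.082,-1.424-a)"
```

```text
t: 35.2
eef_pos: [0.5096, 0.086, 0.0815]
ee_rot: [-3.141, 0.0, -1.434]
force: [-0.6, -0.2, 1.0]
width: 0.0199
slide [0.0018, 0.0004, -0.0009] turn [-0.0001, 0.0001, -0.0015] rows 0.1 at [0.5096 0.086  0.0815] [-3.141  0.    -1.434] F [-0.6 -0.2  1. ] w 0.0199 t 35.2
t: 35.53
eef_pos: [0.5069, 0.0861, 0.0819]
ee_rot: [-3.134, 0.001, -1.439]
force: [13.2, -2.9, -6.2]
width: 0.0199
slide [0.0027, -0.0049, -0.0002] turn [-0.0012, 0.0001, -0.0023] rows 0.1 at [0.507  0.0861 0.0819] [-3.134e+00  1.000e-03 -1.439e+00] F [12.5 -1.8 -7.9] w 0.0202 t 35.58
```

View pics/w24.png

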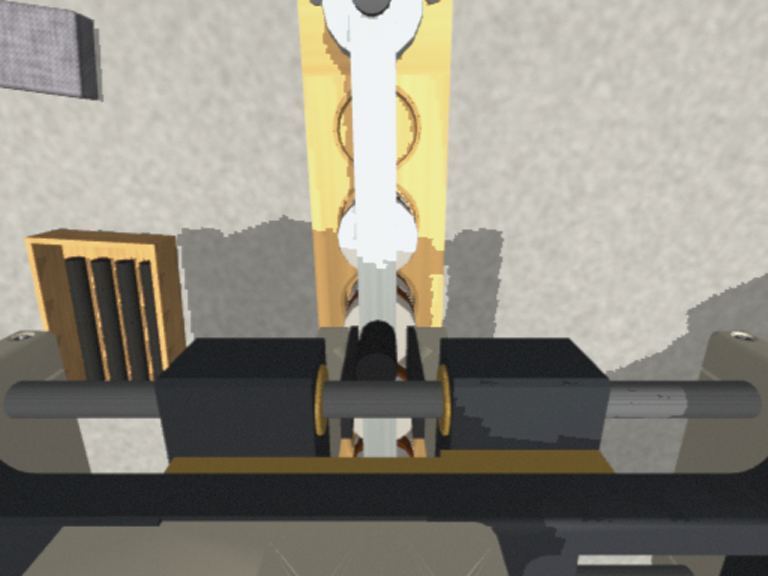

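The stop was felt and the bar lies over the row. Release and go to the knob.

```bash
python3 -m crank '[{"slide":[0,-0.014,0],"turn":[0,0,0],"fingers":0},{"slide":[0,-0.014,0],"turn":[0,0,0],"fingers":0},{"slide":[0,-0.014,0],"turn":[0,0,0],"fingers":0},{"slide":[0,-0.014,-0.06],"turn":[0,0,0],"fingers":0},{"slide":[0,-0.014,-0.14],"turn":[0,0,0],"fingers":0}]'
python3 -m crank '[{"slide":[0,0,-0.07],"turn":[0,0,0],"fingers":0.5},{"slide":[-0.1,0,-0.14],"turn":[0,0,0],"fingers":0.5},{"slide":[-0.2,0,-0.15],"turn":[0,0,0],"fingers":0.5},{"slide":[-0.3,0,-0.15],"turn":[0,0,0],"fingers":0.5},{"slide":[-0.36,0,-0.15],"turn":[0,0,0],"fingers":0.5}]'
python3 -c "
from h import *
shot('w25')
go(*rk(.0145,.217),.13)"
```

```text
t: 36.0
eef_pos: [0.507, 0.0847, 0.1485]
ee_rot: [3.134, -0.003, -1.438]
force: [0.7, 0.3, 0.4]
width: 0.0424
t: 36.42
eef_pos: [0.4881, 0.2438, 0.2267]
ee_rot: [-3.139, 0.002, -1.438]
force: [1.3, 0.7, 0.0]
width: 0.0649
slide [-0.1096, -0.0215, 0.1925] turn [-0.0005, 0.0004, -0.0018] rows 2.7 at [0.488  0.2498 0.2261] [-3.139e+00  2.000e-03 -1.435e+00] F [2.1 5.1 1.6] w 0.065 t 36.47
```

View pics/w25.png

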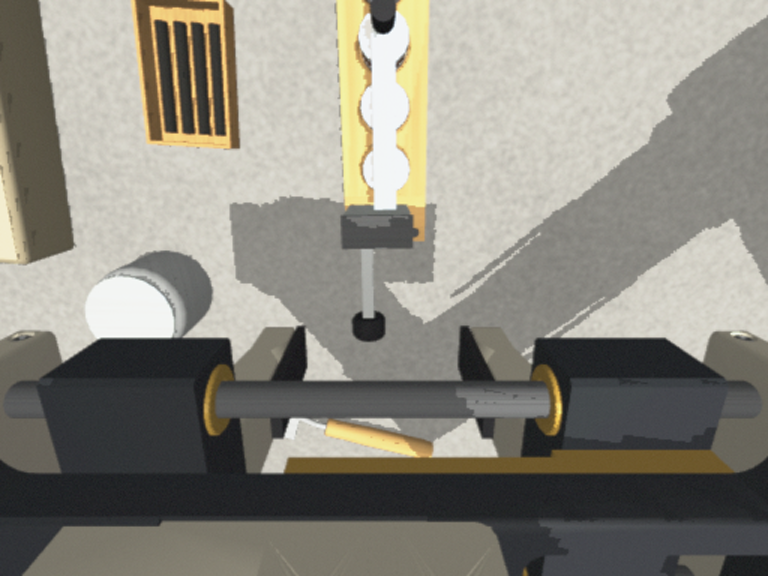

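```bash
python3 -m crank '[{"slide":[-0.105,-0.02,0.05],"turn":[0,0,-0.0018],"fingers":0.8},{"slide":[-0.105,-0.02,0.12],"turn":[0,0,-0.0018],"fingers":0.8},{"slide":[-0.105,-0.02,0.19],"turn":[0,0,-0.0018],"fingers":0.8},{"slide":[-0.105,-0.02,0.19],"turn":[0,0,-0.0018],"fingers":0.8},{"slide":[-0.105,-0.02,0.19],"turn":[0,0,-0.0018],"fingers":0.8}]'
python3 -m crank '[{"slide":[0,0,0],"turn":[0,0,0],"fingers":0.8},{"slide":[0,0,0],"turn":[0,0,0],"fingers":0.8}]'
python3 -c "
from h import *
go(*rk(.0145,.217),.053)"
```

```text
t: 36.88
eef_pos: [0.4902, 0.2944, 0.1286]
ee_rot: [3.138, -0.004, -1.425]
force: [-0.1, 0.1, 1.6]
width: 0.0785
t: 37.05
eef_pos: [0.4927, 0.2962, 0.1328]
ee_rot: [-3.138, 0.002, -1.425]
force: [-0.1, 0.1, 0.9]
width: 0.079
slide [-0.0191, 0.0001, 0.1596] turn [-0.0006, 0.0003, -0.0002] rows 1.9 at [0.4927 0.2962 0.1328] [-3.138e+00  2.000e-03 -1.425e+00] F [-0.1  0.1  0.9] w 0.079 t 37.05
```

```bash
python3 -m crank '[{"slide":[-0.019,0,0.05],"turn":[0,0,0],"fingers":0.8},{"slide":[-0.019,0,0.1],"turn":[0,0,0],"fingers":0.8},{"slide":[-0.019,0,0.15],"turn":[0,0,0],"fingers":0.8},{"slide":[-0.019,0,0.156],"turn":[0,0,0],"fingers":0.8},{"slide":[-0.019,0,0.156],"turn":[0,0,0],"fingers":0.8}]'
python3 -m crank '[{"slide":[0,0,0],"turn":[0,0,0],"fingers":0.2},{"slide":[0,0,0],"turn":[0,0,0],"fingers":0.2},{"slide":[0,0,0],"turn":[0,0,0],"fingers":0.2}]'
python3 -c "
from h import *
shot('w26')
go(*rk(.0145,.217),.053)"
```

```text
t: 37.47
eef_pos: [0.4904, 0.3046, 0.0527]
ee_rot: [-3.141, -0.001, -1.425]
force: [0.5, 0.4, 0.3]
width: 0.0788
t: 37.72
eef_pos: [0.4911, 0.3059, 0.0541]
ee_rot: [-3.138, 0.002, -1.425]
force: [-0.1, 0.1, 0.3]
width: 0.0645
slide [0.0002, -0.0014, 0.0015] turn [-0.0004, 0.0003, -0.0001] rows 0.0 at [0.4909 0.3058 0.0538] [-3.139e+00  2.000e-03 -1.425e+00] F [ 0.5  0.3 -0.3] w 0.0603 t 37.77
```

View pics/w26.png

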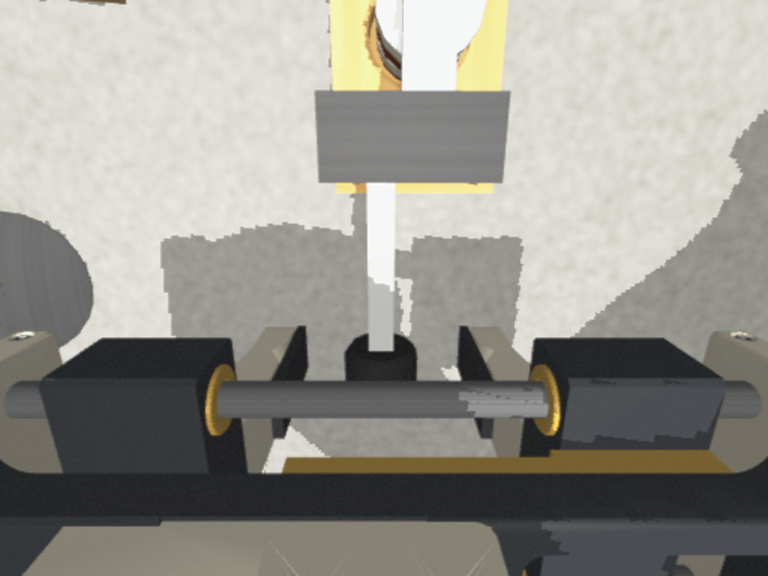

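Knob centred. Grip and push home in small steps.

```bash
python3 -m crank '[{"slide":[0,-0.001,0.001],"turn":[0,0,0],"fingers":-0.8},{"slide":[0,-0.001,0.001],"turn":[0,0,0],"fingers":-0.8},{"slide":[0,-0.001,0.001],"turn":[0,0,0],"fingers":-0.8},{"slide":[0,-0.001,0.001],"turn":[0,0,0],"fingers":-0.8},{"slide":[0,-0.001,0.001],"turn":[0,0,0],"fingers":-0.8}]' 50
python3 -m crank '[{"slide":[0,0,0],"turn":[0,0,0],"fingers":-0.8},{"slide":[0,0,0],"turn":[0,0,0],"fingers":-0.8},{"slide":[0,0,0],"turn":[0,0,0],"fingers":-0.8}]'
python3 -m crank '[{"slide":[0.02,0,0],"turn":[0,0,0],"fingers":-0.8},{"slide":[0.04,0,0],"turn":[0,0,0],"fingers":-0.8},{"slide":[0.055,0,0],"turn":[0,0,0],"fingers":-0.8},{"slide":[0.066,0,0],"turn":[0,0,0],"fingers":-0.8},{"slide":[0.068,0,0],"turn":[0,0,0],"fingers":-0.8}]'
python3 -m crank '[{"slide":[0,0,0],"turn":[0,0,0],"fingers":-0.8},{"slide":[0,0,0],"turn":[0,0,0],"fingers":-0.8}]'
python3 -c "
from h import *
shot('w27')
go(*rk(.0145,.187),.053)"
```

```text
t: 38.18
eef_pos: [0.4915, 0.3056, 0.0518]
ee_rot: [-3.139, 0.0, -1.424]
force: [17.3, -3.8, -9.4]
width: 0.0271
t: 38.43
eef_pos: [0.4917, 0.3054, 0.0517]
ee_rot: [-3.139, 0.0, -1.425]
force: [5.0, -0.0, -1.9]
width: 0.0263
t: 38.85
eef_pos: [0.4963, 0.2755, 0.0518]
ee_rot: [-3.137, 0.007, -1.426]
force: [-6.9, 22.5, -8.5]
width: 0.0263
t: 39.02
eef_pos: [0.4962, 0.2755, 0.0518]
ee_rot: [-3.138, 0.006, -1.425]
force: [-3.5, 16.1, -6.9]
width: 0.0267
slide [-0.0013, 0.0003, -0.0025] turn [-0.0006, 0.0009, -0.0001] rows 0.1 at [0.4962 0.2755 0.0518] [-3.138  0.006 -1.424] F [-2.8 16.  -6.1] w 0.0261 t 39.07
```

View pics/w27.png

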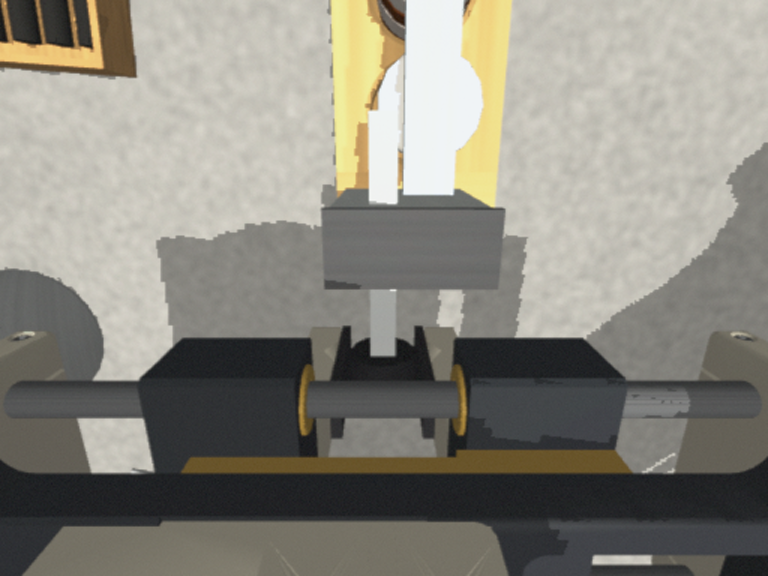

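Travel was 30 mm with 22 N at the stop. The tongue now shows beside the keeper at (383,155). Release, retreat and check.

```bash
python3 -m crank '[{"slide":[-0.004,0,0],"turn":[0,0,0],"fingers":0.5},{"slide":[-0.004,0,0],"turn":[0,0,0],"fingers":0.5},{"slide":[-0.004,0,0],"turn":[0,0,0],"fingers":0.5},{"slide":[-0.004,0,0],"turn":[0,0,0],"fingers":0.5},{"slide":[-0.004,0,0],"turn":[0,0,0],"fingers":0.5}]' 20
python3 -m crank '[{"slide":[0,0,-0.06],"turn":[0,0,0],"fingers":0.5},{"slide":[0,0,-0.14],"turn":[0,0,0],"fingers":0.5},{"slide":[0,0,-0.22],"turn":[0,0,0],"fingers":0.5},{"slide":[0,0,-0.3],"turn":[0,0,0],"fingers":0.5},{"slide":[0,0,-0.38],"turn":[0,0,0],"fingers":0.5}]'
python3 -m crank '[{"slide":[0,0,-0.1],"turn":[0,0,0],"fingers":0.5},{"slide":[0,0,-0.1],"turn":[0,0,0],"fingers":0.5},{"slide":[0,0,-0.1],"turn":[0,0,0],"fingers":0.5},{"slide":[0,0,-0.1],"turn":[0,0,0],"fingers":0.5}]'
python3 -c "
from h import *
c,im=shot('w28');go(*rk(.0145,.187),.3)
print((w2px('wrist',[*rk(.0145,.187),.086],c)*1.5).round())
for n in('scene','side'): cv2.imwrite(f'pics/{n}3.png',grab_frame(n)[:,:,::-1])
crop('pics/scene3.png',100,140,330,290,3.4,'pics/sc3c.png')
crop('pics/side3.png',140,140,410,370,2.6,'pics/si3c.png')
"
```

```text
t: 39.48
eef_pos: [0.4951, 0.2728, 0.0515]
ee_rot: [-3.142, -0.001, -1.425]
force: [-0.6, 0.4, 0.4]
width: 0.0541
t: 39.9
eef_pos: [0.4948, 0.2726, 0.2436]
ee_rot: [-3.141, -0.0, -1.425]
force: [0.9, 1.2, -0.5]
width: 0.0661
t: 40.23
eef_pos: [0.495, 0.2732, 0.292]
ee_rot: [-3.14, 0.001, -1.425]
force: [0.4, -1.0, -0.9]
width: 0.0656
slide [-0.0058, -0.0035, -0.0184] turn [0.0001, -0.0, -0.0002] rows 0.2 at [0.4946 0.273  0.2908] [ 3.141 -0.    -1.425] F [-0.  -0.5 -0.4] w 0.0655 t 40.28
[381. 243.]
```

View pics/w28.png

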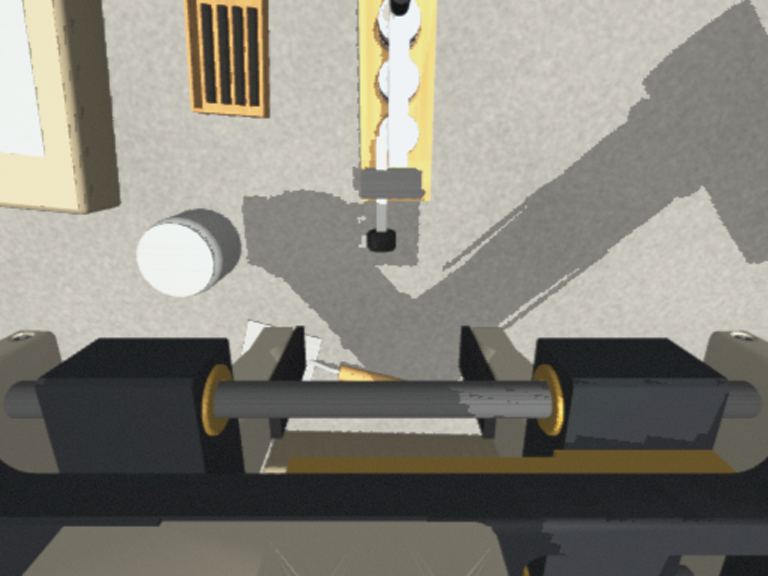

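View pics/sc3c.png

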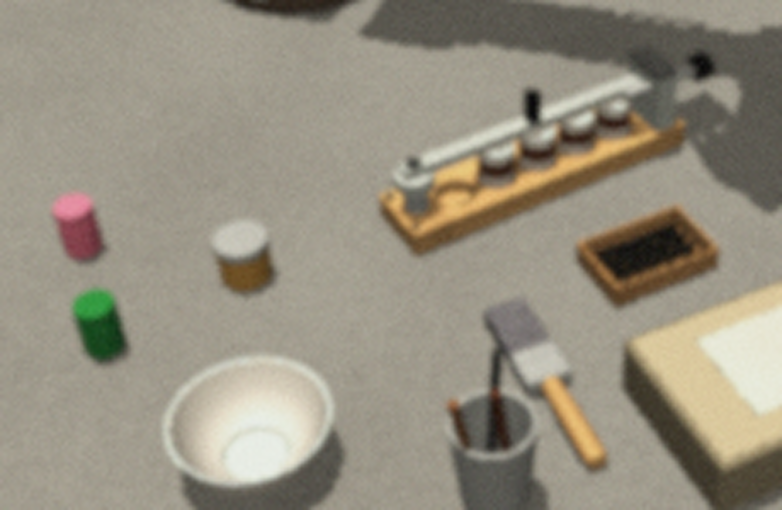

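View pics/si3c.png

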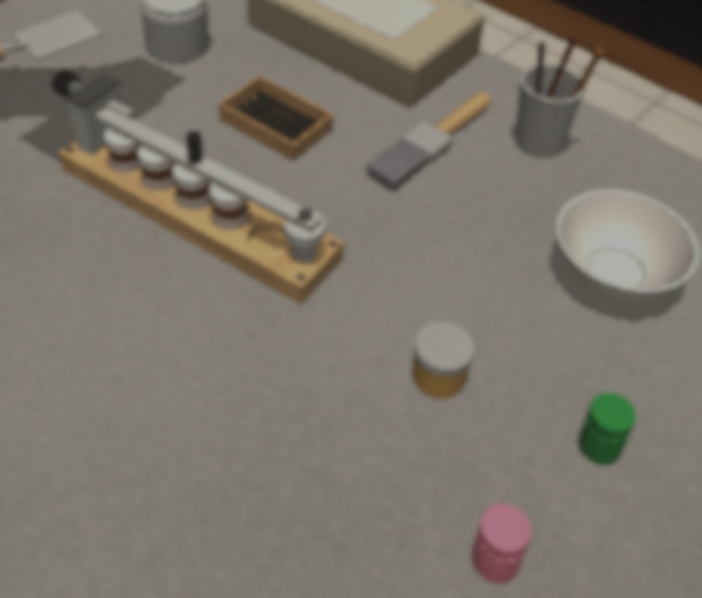

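View pics/scene3.png

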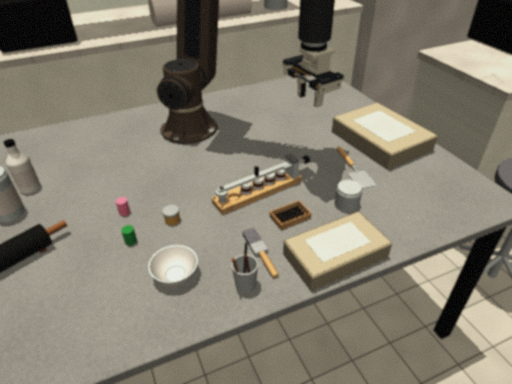

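All views agree: jars seated, keeper shut along the row, knob home at (381,240), matching where it was at the start. The other things are undisturbed. Handing in.

```bash
python3 -c "
from station import *
print(get_state()['qd'].round(3)); print(job_done())"
```

```text
[ 0.001  0.006  0.004  0.003 -0.002 -0.001]
the job is handed in; nothing more can be done
None
```

The job is done and handed in at about 40 s. I pulled the bolt out, swung the keeper open to its stop and stood the four amber jars in bores 4, 3, 2 and 1. Only four were there. I then swung the keeper shut and pushed the bolt home last.

- **Bolt:** it moved 30 mm each way and met its stop both times, at about 18 N pulling out and 22 N pushing home. The knob is back where it was at the start.
- **Keeper:** its stop was felt at both ends, 28 N opening and 13 N closing. The bar lies along the row with the bolt tongue beside it.
- **Jars:** the last scene and side pictures show all four upright and level under the bar.
- **Other things:** they look unmoved in those pictures.

No check failed. The scene and side cameras differed by about 5 mm when I first located things, so I refined the positions with the wrist camera. Its rack outline then matched to about 1 mm.

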